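Sort the tack tins by weight and index the carrier to dispatch

ROBOT

A 6-joint arm with a two-finger parallel gripper is mounted at the origin on the work surface. World frame = base frame: x ahead of the robot, y to its left, z up, the work surface at z = 0. Lengths are in m, angles in rad, forces in N, time in s.
With the tool pointing down it reaches from about 0.35 to 0.775 m from the base axis. Payload 7.3 kg.
Tool frame: the origin (TCP) lies at the very end of the fingers, on their centre line; the grasp point (between the pads) lies 19 mm behind it; z points along the fingers, y is the line along which they close (so a half turn about z gives the same grasp; the last joint's range is limited). The gripper opens to 92 mm and grips with 3 to 60 N. Pads are 19 mm wide; open, the fingers measure 130 mm over their backs; the gripper's body (75 mm by 190 mm) begins 47 mm behind the grasp point.
Start: joints at [0.954, 0.342, 1.524, -0, 1.275, -0.146], TCP at [0.238, 0.468, 0.227] pointing down, gripper open.
Joint ranges: [-2.53, 2.53], [-0.77, 2.02], [0.04, 2.7], [-1, 4.14], [0.28, 2.66], [-3.11, 3.11]. Speed limits (rad/s): [2.57, 2.57, 3.14, 3.14, 3.14, 3.14].

INTERFACE

Orientations are given as [roll, pitch, yaw] about the fixed x, y, z axes, in that order (R = Rz(yaw) Ry(pitch) Rx(roll)).
In Python, from cell import robot gives the robot as it stands. The module is installed in compiled form; this text tells all that it offers.
- The arm moves only by the tool arm_command, never from a script. Its argument "moves" is a list of rows, each a list of 3 entries, a list of its own where there are three numbers: the shift along the tool's x, y, z in m, then the turn, a rotation vector about the tool's x, y, z in rad, then the finger opening in m, from 0 to 0.0918. In form: [[[dx, dy, dz], [ax, ay, az], claw], ...]. A call has exactly 5 rows; each row is the pose to reach, as a shift and turn from the pose commanded when the call began, along the tool's axes at that moment; what a row does not reach only later rows make up. A row lasts 1/10 s, in which the tool goes at most 50 mm and 8.59 degrees, less where a joint would pass 70% of its speed; a pose out of reach is approached as far as the arm can. A call with a gripper value outside its range is refused whole. The fingers move at their own pace and stop on an object; "squeeze" is the grip in N (left out, the last holds). Time passes only in rows, so rows that repeat a pose let the fingers close, or fill a call up. It gives the time, the measured TCP pose, the force, the opening and the grip force at its end, in the units of the state.
- robot.observe(): the state, without advancing time (a new reading comes with each control period).
- robot.read_camera(name): name is "side" or "top"; returns the picture (384x512x3 uint8, red, green, blue); there is no depth.
- robot.camera_model(name): a dict with "fx", "fy", "cx", "cy" (pixels), "R" (3x3) and "t" (3): a world point X has camera coordinates R X + t. Camera axes: x right, y down, z forward; pixel columns grow to the right and rows downward; lengths in m; the calibration is good to about 2 mm. A picture is of the moment at which its call begins. camera_model takes no time and is no camera call.
- robot.hand_in(): hands the job in; it is judged then, once.
The state is a dict: "time": time; "qpos": joint angles; "qvel": joint speeds; "joint_efforts": joint torques, N m; "tool_pos": TCP position; "tool_rot": TCP orientation; "contact_force": force on the tool from outside, world axes, zero at the start; "torque": the same for the moment, N m; "opening": finger opening in m; "grip_force": force on a finger pad.
Only numpy, scipy, OpenCV 4.12 (cv2) and the standard library are available. Lean on these libraries where they do the work, as an engineer would, in place of code of your own. Each camera call takes 0.05 s, during which the arm holds its last target. There are 200 camera calls.

TASK

Slide the carrier left from where it stands to the loading (middle) hole so that its spring plunger drops fully in; then lift each tack tin to feel its weight and put the full ones (about 750 g) in the carrier's tray, the part-used ones (about 380 g) in the shallow wooden tray and the empty ones (about 130 g) in the deep grey bin, each resting on the floor of its container, none on top of another. Only when every tin is sorted, pull the plunger knob up, move the carrier on left to the dispatch hole and let the plunger snap fully in. Leave the jar, the pot and the hammer where they are.

Things in the scene. Friction and masses are not known exactly. Their poses are not given: they have to be found in the camera images.
- tin_a_mid (a point): closed square steel tin, 54 x 54 mm, 80 mm tall, bare metal with a lid; the point is its centre (40 mm above its foot), z is the tin's own up axis, x and y its side faces' directions. All tins look alike and their names say nothing of the contents; full about 0.75 kg, part-used about 0.38 kg, empty about 0.13 kg (each within 7 %). Some tins may be absent (None). It starts standing on the bench
- tin_b_mid (a point): closed square steel tin, 54 x 54 mm, 80 mm tall, bare metal with a lid; the point is its centre (40 mm above its foot), z is the tin's own up axis, x and y its side faces' directions. All tins look alike and their names say nothing of the contents; full about 0.75 kg, part-used about 0.38 kg, empty about 0.13 kg (each within 7 %). Some tins may be absent (None). It starts standing on the bench
- tin_c_mid (a point): closed square steel tin, 54 x 54 mm, 80 mm tall, bare metal with a lid; the point is its centre (40 mm above its foot), z is the tin's own up axis, x and y its side faces' directions. All tins look alike and their names say nothing of the contents; full about 0.75 kg, part-used about 0.38 kg, empty about 0.13 kg (each within 7 %). Some tins may be absent (None). It starts standing on the bench
- tin_d_mid (a point): closed square steel tin, 54 x 54 mm, 80 mm tall, bare metal with a lid; the point is its centre (40 mm above its foot), z is the tin's own up axis, x and y its side faces' directions. All tins look alike and their names say nothing of the contents; full about 0.75 kg, part-used about 0.38 kg, empty about 0.13 kg (each within 7 %). Some tins may be absent (None). It starts standing on the bench
- tin_e_mid (a point): closed square steel tin, 54 x 54 mm, 80 mm tall, bare metal with a lid; the point is its centre (40 mm above its foot), z is the tin's own up axis, x and y its side faces' directions. All tins look alike and their names say nothing of the contents; full about 0.75 kg, part-used about 0.38 kg, empty about 0.13 kg (each within 7 %). Some tins may be absent (None). It starts standing on the bench
- tin_f_mid (a point): closed square steel tin, 54 x 54 mm, 80 mm tall, bare metal with a lid; the point is its centre (40 mm above its foot), z is the tin's own up axis, x and y its side faces' directions. All tins look alike and their names say nothing of the contents; full about 0.75 kg, part-used about 0.38 kg, empty about 0.13 kg (each within 7 %). Some tins may be absent (None). It starts standing on the bench
- carrier (a joint): travel of the carrier along the rail, m, growing along the rail's +y (to the robot's left): 0 at the parking hole, 0.090 at the loading hole, 0.200 at the dispatch hole. It starts between parking and loading holes. It slides with about 3 N of drag unless the plunger is in a hole
- plunger (a joint): lift of the spring plunger, m: 0 when the pin is fully down in a hole, 0.016 when its tip rests on top of the index strip between holes (as at the start), 0.026 at its stop. Spring pulls it down with 5 N at 0, 9 N at 0.016, 11.5 N at the stop; the pin locks the carrier while it is below about 0.012. Released over a hole (within about 3 mm) it snaps in by itself; released elsewhere, it rides on the strip and snaps in when the carrier is pushed to the hole
- knob (a point): centre of the plunger's black round knob, 30 mm across and 28 mm tall, axis upright, on top of an 8 mm pin at the right-hand (-y) end of the carrier, 45 mm from the tray's end wall; pinch it by its sides. Moves with carrier and plunger; 82 mm above the bench when the pin is down. Its free gap below, down to the pin's collar, is 16 mm when the pin is down
- bed (a point): centre of the inner floor of the carrier's dark steel tray (42 mm above the bench); inside 98 mm along x by 170 mm along y, walls 17 mm above its floor and 5 mm thick; y is the direction of travel. Room for two tins side by side along y. The knob's axis lies 135 mm from here along -y
- hole_park (a point): parking hole, on top of the aluminium index strip that runs under the carrier (30 mm above the bench), rightmost of three (11 mm wide each); y runs along the rail
- hole_load (a point): loading hole, the middle one, 90 mm along +y from the parking hole; the knob stands over it when the carrier is at the loading station
- hole_dispatch (a point): dispatch hole, the leftmost, 110 mm along +y from the loading hole
- wood_tray_in (a point): centre of the inner floor (6 mm above the bench) of the shallow wooden tray; inside 178 mm along its x by 113 mm along its y, rim 20 mm above the bench. It and the deep bin may change sides
- deep_bin_in (a point): centre of the inner floor (4 mm above the bench) of the deep grey plastic bin; inside 182 mm along its x by 117 mm along its y, rim 48 mm above the bench
- wax_jar: amber glass jar, 60 mm across, 75 mm tall, origin at the centre of its foot; a bystander
- glue_pot: white plastic pot with a narrower cap, 58 mm across, 82 mm tall, origin at the centre of its foot; a bystander
- hammer: hammer lying at the robot's far right, a bystander
Things that resemble listed ones, but are neither listed nor needed, are in the scene too. Leave any red or yellow look-alike of the part that bears tin_a_mid alone.

How it is judged:
On the way, in this order (a step that is already met when the one before it is completed fails the run):
1. carrier locked at the loading hole, plunger fully in (value of joint carrier between 0.086 and 0.094 m and value of joint plunger below 0.004 m), for 0.2 s.
2. every tin rests in its own container while the carrier is locked at the loading hole (all of step 1 and (((x of tin_a_mid in the frame of bed between -0.052 and 0.052 m and y of tin_a_mid in the frame of bed between -0.087 and 0.087 m and z of tin_a_mid in the frame of bed between 0 and 0.062 m) and contact force between tin_a and carrier above 6 N) or ((x of tin_a_mid in the frame of wood_tray_in between -0.09 and 0.09 m and y of tin_a_mid in the frame of wood_tray_in between -0.058 and 0.058 m and z of tin_a_mid in the frame of wood_tray_in between 0 and 0.062 m) and contact force between tin_a and wood_tray between 2.5 and 6 N) or ((x of tin_a_mid in the frame of deep_bin_in between -0.09 and 0.09 m and y of tin_a_mid in the frame of deep_bin_in between -0.058 and 0.058 m and z of tin_a_mid in the frame of deep_bin_in between 0 and 0.062 m) and contact force between tin_a and deep_bin between 0.5 and 2.5 N)) and (((x of tin_b_mid in the frame of bed between -0.052 and 0.052 m and y of tin_b_mid in the frame of bed between -0.087 and 0.087 m and z of tin_b_mid in the frame of bed between 0 and 0.062 m) and contact force between tin_b and carrier above 6 N) or ((x of tin_b_mid in the frame of wood_tray_in between -0.09 and 0.09 m and y of tin_b_mid in the frame of wood_tray_in between -0.058 and 0.058 m and z of tin_b_mid in the frame of wood_tray_in between 0 and 0.062 m) and contact force between tin_b and wood_tray between 2.5 and 6 N) or ((x of tin_b_mid in the frame of deep_bin_in between -0.09 and 0.09 m and y of tin_b_mid in the frame of deep_bin_in between -0.058 and 0.058 m and z of tin_b_mid in the frame of deep_bin_in between 0 and 0.062 m) and contact force between tin_b and deep_bin between 0.5 and 2.5 N)) and (((x of tin_c_mid in the frame of bed between -0.052 and 0.052 m and y of tin_c_mid in the frame of bed between -0.087 and 0.087 m and z of tin_c_mid in the frame of bed between 0 and 0.062 m) and contact force between tin_c and carrier above 6 N) or ((x of tin_c_mid in the frame of wood_tray_in between -0.09 and 0.09 m and y of tin_c_mid in the frame of wood_tray_in between -0.058 and 0.058 m and z of tin_c_mid in the frame of wood_tray_in between 0 and 0.062 m) and contact force between tin_c and wood_tray between 2.5 and 6 N) or ((x of tin_c_mid in the frame of deep_bin_in between -0.09 and 0.09 m and y of tin_c_mid in the frame of deep_bin_in between -0.058 and 0.058 m and z of tin_c_mid in the frame of deep_bin_in between 0 and 0.062 m) and contact force between tin_c and deep_bin between 0.5 and 2.5 N)) and (((x of tin_d_mid in the frame of bed between -0.052 and 0.052 m and y of tin_d_mid in the frame of bed between -0.087 and 0.087 m and z of tin_d_mid in the frame of bed between 0 and 0.062 m) and contact force between tin_d and carrier above 6 N) or ((x of tin_d_mid in the frame of wood_tray_in between -0.09 and 0.09 m and y of tin_d_mid in the frame of wood_tray_in between -0.058 and 0.058 m and z of tin_d_mid in the frame of wood_tray_in between 0 and 0.062 m) and contact force between tin_d and wood_tray between 2.5 and 6 N) or ((x of tin_d_mid in the frame of deep_bin_in between -0.09 and 0.09 m and y of tin_d_mid in the frame of deep_bin_in between -0.058 and 0.058 m and z of tin_d_mid in the frame of deep_bin_in between 0 and 0.062 m) and contact force between tin_d and deep_bin between 0.5 and 2.5 N)) and (((x of tin_e_mid in the frame of bed between -0.052 and 0.052 m and y of tin_e_mid in the frame of bed between -0.087 and 0.087 m and z of tin_e_mid in the frame of bed between 0 and 0.062 m) and contact force between tin_e and carrier above 6 N) or ((x of tin_e_mid in the frame of wood_tray_in between -0.09 and 0.09 m and y of tin_e_mid in the frame of wood_tray_in between -0.058 and 0.058 m and z of tin_e_mid in the frame of wood_tray_in between 0 and 0.062 m) and contact force between tin_e and wood_tray between 2.5 and 6 N) or ((x of tin_e_mid in the frame of deep_bin_in between -0.09 and 0.09 m and y of tin_e_mid in the frame of deep_bin_in between -0.058 and 0.058 m and z of tin_e_mid in the frame of deep_bin_in between 0 and 0.062 m) and contact force between tin_e and deep_bin between 0.5 and 2.5 N)) and (((x of tin_f_mid in the frame of bed between -0.052 and 0.052 m and y of tin_f_mid in the frame of bed between -0.087 and 0.087 m and z of tin_f_mid in the frame of bed between 0 and 0.062 m) and contact force between tin_f and carrier above 6 N) or ((x of tin_f_mid in the frame of wood_tray_in between -0.09 and 0.09 m and y of tin_f_mid in the frame of wood_tray_in between -0.058 and 0.058 m and z of tin_f_mid in the frame of wood_tray_in between 0 and 0.062 m) and contact force between tin_f and wood_tray between 2.5 and 6 N) or ((x of tin_f_mid in the frame of deep_bin_in between -0.09 and 0.09 m and y of tin_f_mid in the frame of deep_bin_in between -0.058 and 0.058 m and z of tin_f_mid in the frame of deep_bin_in between 0 and 0.062 m) and contact force between tin_f and deep_bin between 0.5 and 2.5 N))), for 0.3 s.
3. carrier locked at the dispatch hole, plunger fully in (value of joint carrier between 0.196 and 0.204 m and value of joint plunger below 0.004 m), for 0.2 s.
At the end, for the whole second after the job is handed in: Carrier within 4 mm of dispatch, plunger within 4 mm of down; each tin centre within its container and under 62 mm above the floor, standing or lying: full (presses over 6 N) in carrier tray, part-used (2.5 to 6 N) in wooden tray, empty (under 2.5 N) in deep bin (all of step 3 and (((x of tin_a_mid in the frame of bed between -0.052 and 0.052 m and y of tin_a_mid in the frame of bed between -0.087 and 0.087 m and z of tin_a_mid in the frame of bed between 0 and 0.062 m) and contact force between tin_a and carrier above 6 N) or ((x of tin_a_mid in the frame of wood_tray_in between -0.09 and 0.09 m and y of tin_a_mid in the frame of wood_tray_in between -0.058 and 0.058 m and z of tin_a_mid in the frame of wood_tray_in between 0 and 0.062 m) and contact force between tin_a and wood_tray between 2.5 and 6 N) or ((x of tin_a_mid in the frame of deep_bin_in between -0.09 and 0.09 m and y of tin_a_mid in the frame of deep_bin_in between -0.058 and 0.058 m and z of tin_a_mid in the frame of deep_bin_in between 0 and 0.062 m) and contact force between tin_a and deep_bin between 0.5 and 2.5 N)) and (((x of tin_b_mid in the frame of bed between -0.052 and 0.052 m and y of tin_b_mid in the frame of bed between -0.087 and 0.087 m and z of tin_b_mid in the frame of bed between 0 and 0.062 m) and contact force between tin_b and carrier above 6 N) or ((x of tin_b_mid in the frame of wood_tray_in between -0.09 and 0.09 m and y of tin_b_mid in the frame of wood_tray_in between -0.058 and 0.058 m and z of tin_b_mid in the frame of wood_tray_in between 0 and 0.062 m) and contact force between tin_b and wood_tray between 2.5 and 6 N) or ((x of tin_b_mid in the frame of deep_bin_in between -0.09 and 0.09 m and y of tin_b_mid in the frame of deep_bin_in between -0.058 and 0.058 m and z of tin_b_mid in the frame of deep_bin_in between 0 and 0.062 m) and contact force between tin_b and deep_bin between 0.5 and 2.5 N)) and (((x of tin_c_mid in the frame of bed between -0.052 and 0.052 m and y of tin_c_mid in the frame of bed between -0.087 and 0.087 m and z of tin_c_mid in the frame of bed between 0 and 0.062 m) and contact force between tin_c and carrier above 6 N) or ((x of tin_c_mid in the frame of wood_tray_in between -0.09 and 0.09 m and y of tin_c_mid in the frame of wood_tray_in between -0.058 and 0.058 m and z of tin_c_mid in the frame of wood_tray_in between 0 and 0.062 m) and contact force between tin_c and wood_tray between 2.5 and 6 N) or ((x of tin_c_mid in the frame of deep_bin_in between -0.09 and 0.09 m and y of tin_c_mid in the frame of deep_bin_in between -0.058 and 0.058 m and z of tin_c_mid in the frame of deep_bin_in between 0 and 0.062 m) and contact force between tin_c and deep_bin between 0.5 and 2.5 N)) and (((x of tin_d_mid in the frame of bed between -0.052 and 0.052 m and y of tin_d_mid in the frame of bed between -0.087 and 0.087 m and z of tin_d_mid in the frame of bed between 0 and 0.062 m) and contact force between tin_d and carrier above 6 N) or ((x of tin_d_mid in the frame of wood_tray_in between -0.09 and 0.09 m and y of tin_d_mid in the frame of wood_tray_in between -0.058 and 0.058 m and z of tin_d_mid in the frame of wood_tray_in between 0 and 0.062 m) and contact force between tin_d and wood_tray between 2.5 and 6 N) or ((x of tin_d_mid in the frame of deep_bin_in between -0.09 and 0.09 m and y of tin_d_mid in the frame of deep_bin_in between -0.058 and 0.058 m and z of tin_d_mid in the frame of deep_bin_in between 0 and 0.062 m) and contact force between tin_d and deep_bin between 0.5 and 2.5 N)) and (((x of tin_e_mid in the frame of bed between -0.052 and 0.052 m and y of tin_e_mid in the frame of bed between -0.087 and 0.087 m and z of tin_e_mid in the frame of bed between 0 and 0.062 m) and contact force between tin_e and carrier above 6 N) or ((x of tin_e_mid in the frame of wood_tray_in between -0.09 and 0.09 m and y of tin_e_mid in the frame of wood_tray_in between -0.058 and 0.058 m and z of tin_e_mid in the frame of wood_tray_in between 0 and 0.062 m) and contact force between tin_e and wood_tray between 2.5 and 6 N) or ((x of tin_e_mid in the frame of deep_bin_in between -0.09 and 0.09 m and y of tin_e_mid in the frame of deep_bin_in between -0.058 and 0.058 m and z of tin_e_mid in the frame of deep_bin_in between 0 and 0.062 m) and contact force between tin_e and deep_bin between 0.5 and 2.5 N)) and (((x of tin_f_mid in the frame of bed between -0.052 and 0.052 m and y of tin_f_mid in the frame of bed between -0.087 and 0.087 m and z of tin_f_mid in the frame of bed between 0 and 0.062 m) and contact force between tin_f and carrier above 6 N) or ((x of tin_f_mid in the frame of wood_tray_in between -0.09 and 0.09 m and y of tin_f_mid in the frame of wood_tray_in between -0.058 and 0.058 m and z of tin_f_mid in the frame of wood_tray_in between 0 and 0.062 m) and contact force between tin_f and wood_tray between 2.5 and 6 N) or ((x of tin_f_mid in the frame of deep_bin_in between -0.09 and 0.09 m and y of tin_f_mid in the frame of deep_bin_in between -0.058 and 0.058 m and z of tin_f_mid in the frame of deep_bin_in between 0 and 0.062 m) and contact force between tin_f and deep_bin between 0.5 and 2.5 N))); the robot touches nothing.
It fails at once if the wax jar is moved more than 5 cm (distance of wax_jar from where it was at the start of the episode above 0.05 m).
It fails at once if the glue pot is moved more than 5 cm (distance of glue_pot from where it was at the start of the episode above 0.05 m).
It fails at once if the hammer is moved more than 5 cm (distance of hammer from where it was at the start of the episode above 0.05 m).
Of tin_a, tin_b, tin_d, tin_e, tin_f only 3 to 5 are there at a start; the rules pass over those that are not, and their reading is None.
At some moment in a run one of tin_a, tin_b, tin_c, tin_d, tin_e, tin_f may be knocked a few centimetres aside while the robot is not near it.
Once in a run the grip may slacken for a moment while it holds something.
It also fails if it takes over 210 s, if anything falls off the work surface, if the arm or the gripper's body presses on something with over 40 N, if the wrist force passes 120 N, or if a joint passes its speed limit or range.

## Working session

There is one attempt and no reset: what is moved stays moved. The work goes in short steps, Python scripts to look and compute and a tool call to move; the robot and the scene stay as the last step left them, time stands still between calls to the robot, and variables do not carry over. Pictures are saved under pics/ and viewed, at most 14 in all, crops included, and the job is handed in when it is done.

Besides the shell and the picture viewer there is one more tool, called after "Request:" as name(argument=value, ...), one argument or row to a line, values as JSON. arm_command: Moves the arm, as the interface text tells. Its arguments: {"type":"object","properties":{"moves":{"type":"array"},"squeeze":{"type":"number"}},"required":["moves"]}

```bash
mkdir -p pics; ls
python3 - <<'E'
from cell import robot
import cv2,numpy as np
s=robot.observe(); print({k:np.round(v,3).tolist() for k,v in s.items()})
for n in("side","top"):
    im=robot.read_camera(n); cv2.imwrite(f"pics/{n}0.png",im[:,:,::-1]); m=robot.camera_model(n); print(n,{k:np.round(v,4).tolist() for k,v in m.items()})
E
```

```text
pics
{'time': 0.0, 'qpos': [0.954, 0.343, 1.525, 0.0, 1.275, -0.146], 'qvel': [-0.0, -0.0, -0.0, -0.001, 0.0, -0.001], 'joint_efforts': [-0.001, -43.124, -24.422, 0.072, 0.056, -0.0], 'tool_pos': [0.238, 0.468, 0.226], 'tool_rot': [-3.14, -0.0, 2.671], 'contact_force': [0.711, 0.019, 0.664], 'torque': [-0.023, -0.004, -0.024], 'grip_force': 0.0, 'opening': 0.092}
side {'fx': 425.6075, 'fy': 425.6075, 'cx': 259.8532, 'cy': 194.6371, 'R': [[0.717, -0.6968, 0.0166], [-0.5089, -0.5397, -0.6706], [0.4763, 0.4724, -0.7416]], 't': [-0.4644, 0.2391, 1.2867]}
top {'fx': 440.6157, 'fy': 440.6157, 'cx': 251.6874, 'cy': 199.4879, 'R': [[0.0018, -0.9999, 0.0112], [-0.9983, -0.0024, -0.0585], [0.0586, -0.0111, -0.9982]], 't': [-0.1439, 0.5009, 1.4201]}
```

View pics/top0.png

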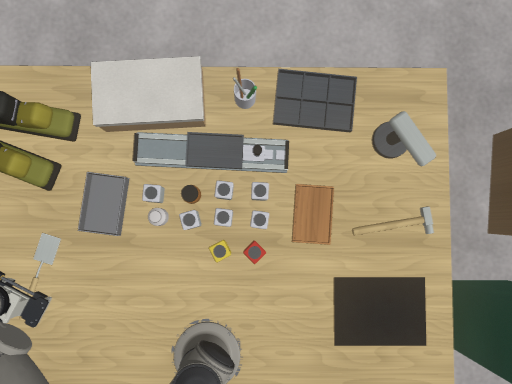

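View pics/side0.png

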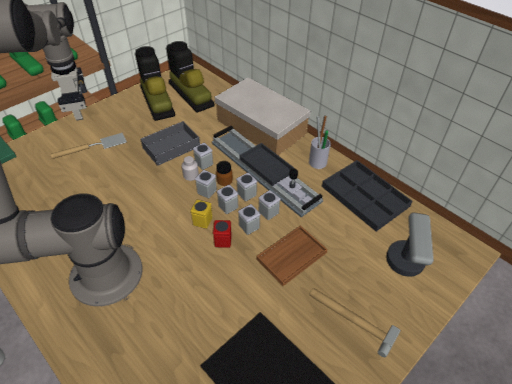

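Top view: bare tins at about (152,193), (190,219), (224,190), (223,217), (260,191), (260,219). Look-alikes to leave alone: yellow (220,251), red (254,252), white pot (157,217) and amber jar (191,194). The carrier tray is at (215,150), the knob at (257,151), the wooden tray at (313,214), and the grey bin at (104,204). The black compartment tray and the box are clutter. Next I check one close crop.

```bash
cat > h.py <<'E'
import cv2,numpy as np
from cell import robot
def ray(n,u,v,z):
    m=robot.camera_model(n);R=np.array(m["R"]);t=np.array(m["t"])
    c=-R.T@t; d=R.T@np.array([(u-m["cx"])/m["fx"],(v-m["cy"])/m["fy"],1]); return c+d*(z-c[2])/d[2]
def proj(n,X):
    m=robot.camera_model(n);p=np.array(m["R"])@np.array(X)+m["t"]; return np.array([m["fx"]*p[0]/p[2]+m["cx"],m["fy"]*p[1]/p[2]+m["cy"]])
def snap(n,name=None,roi=None,k=3):
    im=robot.read_camera(n)[:,:,::-1].copy()
    if name:
        x0,y0,x1,y1=roi or (0,0,512,384); cv2.imwrite(f"pics/{name}.png",cv2.resize(im[y0:y1,x0:x1],None,fx=k,fy=k,interpolation=cv2.INTER_CUBIC))
    return im
def tins(im):
    "bare tins in the top view: contours of the light grey (unsaturated) top faces"
    hsv=cv2.cvtColor(im,cv2.COLOR_BGR2HSV); m=((hsv[:,:,1]<60)&(hsv[:,:,2]>120)).astype(np.uint8)
    m=cv2.morphologyEx(m,cv2.MORPH_CLOSE,np.ones((9,9)))
    out=[]
    for c in cv2.findContours(m,cv2.RETR_EXTERNAL,cv2.CHAIN_APPROX_NONE)[0]:
        a=cv2.contourArea(c)
        if 150<a<700:
            r=cv2.minAreaRect(c); out.append((np.round(r[0],1),np.round(r[1],1),round(r[2],1),a,np.round(ray("top",*r[0],0.08),3)))
    return out
E
python3 - <<'E'
from h import *
im=snap("top","crop1",(70,120,340,270),2.9)
for t in tins(im): print(*t)
for n,u,v,z in(("knob",257,150.5,.112),("tray",215.5,151,.059),("wood",313,214,.02),("bin",104,204,.048)): print(n,ray("top",u,v,z).round(3))
E
```

```text
[ 12.4 350.2] [29.  10.5] 16.5 166.5 [0.038 0.583 0.08 ]
[ 14.5 300.5] [45. 29.] 90.0 622.0 [0.187 0.581 0.08 ]
[ 44.2 256.3] [20.2 44.6] 18.4 577.0 [0.321 0.495 0.08 ]
[259.4 219.3] [17.8 17.3] 8.1 274.0 [ 0.436 -0.166  0.08 ]
[190.  219.4] [17.6 19.4] 74.7 302.0 [0.435 0.049 0.08 ]
[223.1 217. ] [18.2 17.4] 7.1 283.0 [ 0.443 -0.053  0.08 ]
[427.7 219.9] [26.9  8.7] 84.0 188.5 [ 0.435 -0.691  0.08 ]
[259.5 191. ] [18. 17.] 90.0 279.5 [ 0.524 -0.166  0.08 ]
[223.7 189.7] [18.2 18.1] 7.1 295.0 [ 0.528 -0.055  0.08 ]
[244.9  92.3] [31.7 22.3] 86.8 552.0 [ 0.836 -0.12   0.08 ]
knob [ 0.646 -0.158  0.112]
tray [ 0.653 -0.027  0.059]
wood [ 0.454 -0.342  0.02 ]
bin [0.484 0.326 0.048]
```

View pics/crop1.png

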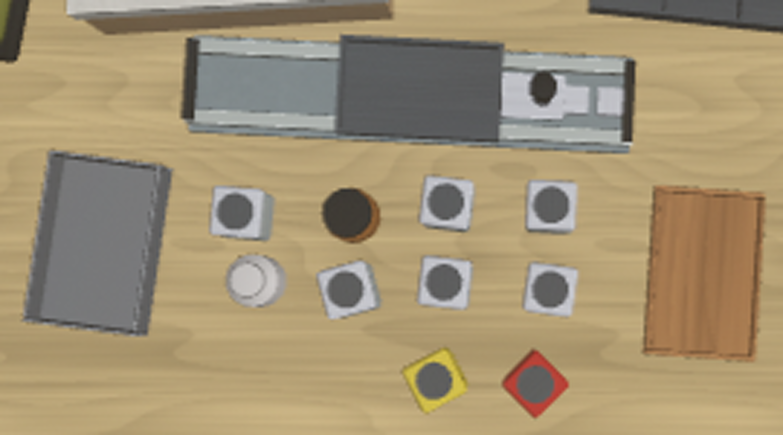

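The crop shows six bare tins. The tin at crop (238,212) touches the pot in neither view. Next I work out the rail direction and the container angles.

Run:
```python
from h import *
def P(cu,cv,z): return ray("top",70+cu/2.9,120+cv/2.9,z)
def ang(d): return round(float(np.arctan2(-d[0],d[1])),3)
for a,b in(((503,44),(340,36)),((499,141),(337,133)),((632,149),(187,131))): d=P(*b,.059)-P(*a,.059); print("rail psi",ang(d),np.linalg.norm(d))
for n,q,z in(("tray",[(340,36),(503,44),(499,141),(337,133)],.059),("bin",[(50,151),(171,169),(147,334),(25,320)],.048),("wood",[(654,186),(764,192),(753,359),(644,353)],.02)):
    p=np.array([P(*c,z) for c in q]); print(n,p.mean(0).round(3),"yaw",ang(p[0]-p[1]),ang(p[3]-p[2]),np.linalg.norm(p[0]-p[1]).round(3),np.linalg.norm(p[1]-p[2]).round(3))
for n,q in(("left",[(212,187),(265,186),(263,235),(212,236)]),("b",[(318,275),(367,262),(380,305),(330,318)])):
    p=np.array([P(*c,.08) for c in q]); print(n,p.mean(0).round(3),"yaw",ang(p[0]-p[1]),ang(p[3]-p[2]))
print("pot",P(250,280,.08),"jar",P(349,213,.075),"knob",P(543,88,.112))
```

```text
rail psi -0.045 0.17905557199144836
rail psi -0.046 0.17716152364707802
rail psi -0.037 0.4863038283978905
tray [ 0.654 -0.025  0.059] yaw -0.045 -0.046 0.179 0.107
bin [0.484 0.326 0.048] yaw -0.145 -0.113 0.134 0.182
wood [ 0.455 -0.341  0.02 ] yaw -0.052 -0.053 0.124 0.188
left [0.518 0.167 0.08 ] yaw 0.022 0.022
b [0.433 0.048 0.08 ] yaw 0.262 0.256
pot [0.44372988 0.1534567  0.08      ] jar [0.51609344 0.04924755 0.075     ] knob [ 0.64614944 -0.15852586  0.112     ]
```

Request:
arm_command(
  moves=[
    [[-0.034,-0.021,0],[0,0,-0.085],0.0],
    [[-0.068,-0.042,0],[0,0,-0.17],0.0],
    [[-0.101,-0.064,0],[0,0,-0.255],0.0],
    [[-0.134,-0.085,0],[0,0,-0.34],0.0],
    [[-0.168,-0.106,0],[0,0,-0.426],0.0],
  ],
  squeeze=20,
)

```text
time: 0.65
tool_pos: [0.3401, 0.2958, 0.2266]
tool_rot: [-3.142, -0.0, 3.101]
contact_force: [0.8, 0.3, -0.1]
opening: 0.0561
grip_force: 0.0
```

```bash
cat >> h.py <<'E'
def tl(X,off=None):
    "shift in tool axes from the measured TCP to the world point X (tool down)"
    s=robot.observe();y=s["tool_rot"][2];d=np.array(X)-s["tool_pos"]
    return np.round([np.cos(y)*d[0]+np.sin(y)*d[1],np.sin(y)*d[0]-np.cos(y)*d[1],-d[2]],4)
E
python3 -c "
from h import *
s=robot.observe();print(s['tool_pos'],s['tool_rot'],s['qpos'],s['opening'],tl([.6445,-.214,.226]))"
```

```text
[0.34010322 0.29583044 0.22662089] [-3.14157176e+00 -1.33011848e-04  3.10077850e+00] [ 5.45538356e-01  2.06030937e-01  1.71431760e+00  5.98110459e-05
  1.22136647e+00 -9.84464299e-01] 0.056072367783744144 [-0.3249 -0.497   0.0006]
```

Request:
arm_command(
  moves=[
    [[-0.022,-0.033,0],[0,0,0],0.0],
    [[-0.044,-0.067,0],[0,0,0],0.0],
    [[-0.066,-0.1,0],[0,0,0],0.0],
    [[-0.088,-0.133,0],[0,0,0],0.0],
    [[-0.108,-0.166,0],[0,0,0],0.0],
  ],
)

```text
time: 1.15
tool_pos: [0.4408, 0.125, 0.2266]
tool_rot: [3.141, -0.0, 3.097]
contact_force: [-0.1, 0.1, -0.4]
opening: 0.0166
grip_force: 0.0
```

Request:
arm_command(
  moves=[
    [[-0.022,-0.033,0],[0,0,0],0.0],
    [[-0.044,-0.067,0],[0,0,0],0.0],
    [[-0.066,-0.1,0],[0,0,0],0.0],
    [[-0.088,-0.133,0],[0,0,0],0.0],
    [[-0.108,-0.166,0],[0,0,0],0.0],
  ],
)

```text
time: 1.65
tool_pos: [0.5413, -0.0457, 0.2264]
tool_rot: [3.141, -0.0, 3.097]
contact_force: [0.1, 0.4, 0.4]
opening: 0.0005
grip_force: 0.0
```

Request:
arm_command(
  moves=[
    [[-0.022,-0.033,0],[0,0,0],0.0],
    [[-0.044,-0.067,0],[0,0,0],0.0],
    [[-0.066,-0.1,0],[0,0,0],0.0],
    [[-0.088,-0.133,0],[0,0,0],0.0],
    [[-0.108,-0.166,0],[0,0,0],0.0],
  ],
)

```text
time: 2.15
tool_pos: [0.6417, -0.2162, 0.2261]
tool_rot: [3.141, -0.001, 3.097]
contact_force: [0.7, -0.4, 0.2]
opening: 0.0004
grip_force: 0.0
```

Request:
arm_command(
  moves=[
    [[0,0,0.03],[0,0,0],0.0],
    [[0,0,0.06],[0,0,0],0.0],
    [[0,0,0.09],[0,0,0],0.0],
    [[0,0,0.11],[0,0,0],0.0],
    [[0,0,0.11],[0,0,0],0.0],
  ],
)

```text
time: 2.65
tool_pos: [0.6391, -0.2138, 0.1126]
tool_rot: [3.139, -0.007, 3.097]
contact_force: [-0.3, 0.5, 0.6]
opening: 0.0005
grip_force: 0.0
```

Run:
```python
from h import *
snap("side","side1",(200,110,340,220),5); print(robot.observe()['tool_pos'],tl([.6445,-.214,.074]))
```

```text
[ 0.64028114 -0.2143945   0.1150623 ] [-0.0042  0.0006  0.0411]
```

View pics/side1.png

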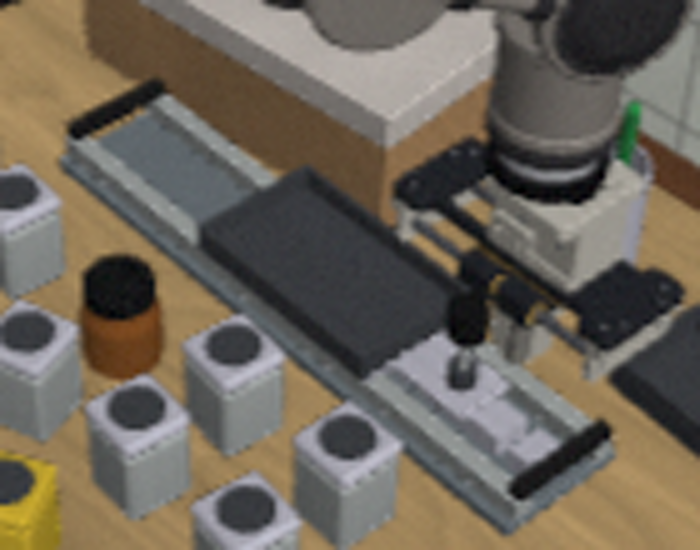

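The side crop shows the knob at crop (467,315) with the pin up. The closed fingers are behind it on the -y side, clear of the rail end, so I descend and start pushing.

Request:
arm_command(
  moves=[
    [[-0.004,0,0.01],[0,0,0],0.0],
    [[-0.005,0,0.02],[0,0,0],0.0],
    [[-0.005,0,0.03],[0,0,0],0.0],
    [[-0.005,0,0.041],[0,0,0],0.0],
    [[-0.005,0,0.041],[0,0,0],0.0],
  ],
)

```text
time: 3.2
tool_pos: [0.645, -0.2145, 0.0734]
tool_rot: [3.14, -0.003, 3.097]
contact_force: [-0.6, -0.5, 0.5]
opening: 0.0002
grip_force: 0.0
```

Request:
arm_command(
  moves=[
    [[0,0.004,0],[0,0,0],0.0],
    [[0,0.008,0],[0,0,0],0.0],
    [[0,0.012,0],[0,0,0],0.0],
    [[0,0.016,0],[0,0,0],0.0],
    [[0,0.02,0],[0,0,0],0.0],
  ],
)

```text
time: 3.7
tool_pos: [0.6472, -0.1946, 0.076]
tool_rot: [-3.142, 0.001, 3.097]
contact_force: [0.2, -0.8, 0.1]
opening: -0.0
grip_force: 0.0
```

Request:
arm_command(
  moves=[
    [[0,0.003,0],[0,0,0],0.0],
    [[0,0.006,0],[0,0,0],0.0],
    [[0,0.009,0],[0,0,0],0.0],
    [[0,0.012,0],[0,0,0],0.0],
    [[0,0.015,0],[0,0,0],0.0],
  ],
)

```text
time: 4.2
tool_pos: [0.6478, -0.1805, 0.0759]
tool_rot: [-3.141, 0.001, 3.096]
contact_force: [-0.4, -4.1, 0.7]
opening: 0.0004
grip_force: 2.3
```

Run:
```python
from h import *
im=snap("top","top2",(200,120,310,190),6); print(robot.observe()['tool_pos'])
```

```text
[ 0.64782567 -0.17961721  0.07587267]
```

View pics/top2.png

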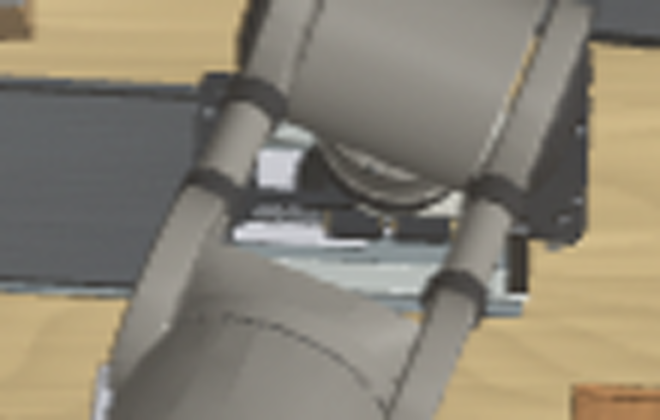

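Run:
```python
from h import *
p=ray("top",70+593/2.9,120+101/2.9,.03);k=np.array([.647,-.159,0]);print(p,np.linalg.norm((p-k)[:2]))
p=ray("side",200+513/5,110+408/5,.03);print(p); p=ray("side",200+517/5,110+415/5,.03);print(p)
im=snap("top"); r=im[132:165:8,170:230].max(2); print(r)
```

```text
[ 0.64573625 -0.21645977  0.03      ] 0.057473670217318994
[ 0.6619597  -0.19875123  0.03      ]
[ 0.65905729 -0.20510223  0.03      ]
[[194 194 194 194 194 194 194 194 195 195 195 195 195 145 104 100 100 100
  100 100  99 100 119 124 123 124 123 124 147 150 149 147 166 170 170 170
  170 172 191 195 195 194 194 194 194 193 193 192 192 192 191 191 190 190
  190 190 190 189 189 189]
 [129 129 121 118 118 118 119 111 110 111  96  91  89  98  89  98 101 101
  102 101 101 101 101 101 102 101 102 102 102 101 101 101 101 101 102 101
  101 102 101 100 100  99  99  99  98  99  98  99  99  98  98  97  98  97
   98  98  97  97  97  97]
 [148 147 147 147 146 146 147 147 148 147 147 146 119  99  88  96  99  98
  100 100 100 100  99  99 100  99  99  99 100 100  99  99  99  99  98  99
   99  99  99  99  97  98  97  97  97  97  97  98  98  97  98  97  97  96
   96  97  97  96  96  96]
 [148 149 148 146 148 147 147 148 148 147 148 138 107  87  93  98  99  99
  100  99  98  97  98  99  99  99  99  99  99  99 100  99  99 100 100 100
  100 101 100 100 100 100 100 100 100 100  99  99  99  99  99  99  99  99
   99  99  98  95 137 141]
 [100 100 112 116 118 113 125 141 145 158 167 133 103  99  99  99  99  98
   99  98  98  98  99  98  99  98  99  99  98  98  98  98  97  97  97  97
   98  99  97  97  98  98  98  98  97  97  97  97  98  97  98  98  97  90
  136 148 150 151 152 153]]
```

Request:
arm_command(
  moves=[
    [[0,0.002,0],[0,0,0],0.0],
    [[0,0.004,0],[0,0,0],0.0],
    [[0,0.006,0],[0,0,0],0.0],
    [[0,0.008,0],[0,0,0],0.0],
    [[0,0.01,0],[0,0,0],0.0],
  ],
)

```text
time: 4.8
tool_pos: [0.6483, -0.1698, 0.0758]
tool_rot: [3.142, 0.0, 3.097]
contact_force: [-1.0, -3.6, 2.6]
opening: 0.0006
grip_force: 1.7
```

Request:
arm_command(
  moves=[
    [[0,0.001,0],[0,0,0],0.0],
    [[0,0.002,0],[0,0,0],0.0],
    [[0,0.003,0],[0,0,0],0.0],
    [[0,0.004,0],[0,0,0],0.0],
    [[0,0.005,0],[0,0,0],0.0],
  ],
)

```text
time: 5.3
tool_pos: [0.648, -0.1643, 0.0753]
tool_rot: [3.14, -0.001, 3.097]
contact_force: [-0.2, -0.3, 0.7]
opening: 0.0003
grip_force: 0.0
```

Request:
arm_command(
  moves=[
    [[0,0.001,0],[0,0,0],0.0],
    [[0,0.002,0],[0,0,0],0.0],
    [[0,0.003,0],[0,0,0],0.0],
    [[0,0.004,0],[0,0,0],0.0],
    [[0,0.004,0],[0,0,0],0.0],
  ],
)

```text
time: 5.8
tool_pos: [0.6485, -0.1609, 0.0757]
tool_rot: [3.141, -0.0, 3.097]
contact_force: [-0.6, -0.5, 0.3]
opening: 0.0006
grip_force: 0.0
```

Run:
```python
from h import *
snap("side","side2",(230,130,330,205),7)
for j in(-.135,-.1265,-.12):
  print(proj("side",[.648,j,.112]).round(1),proj("side",[.648,j,.096]).round(1))
```

```text
[288.1 167.3] [287.8 170.7]
[286.3 166.1] [286.  169.4]
[284.9 165.1] [284.6 168.5]
```

View pics/side2.png

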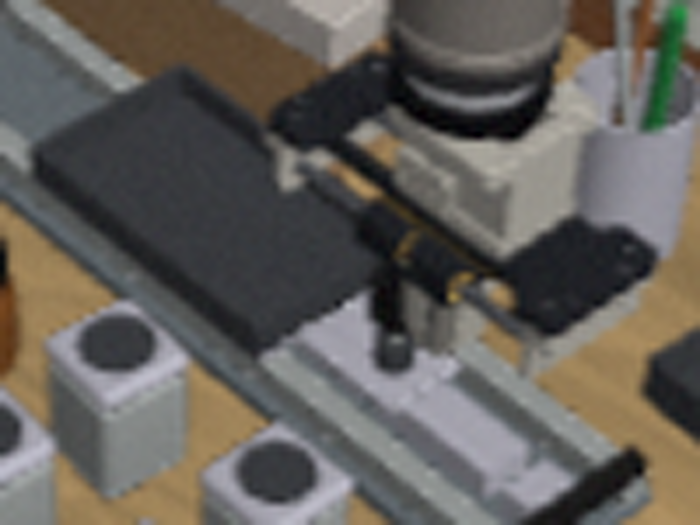

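The view is ambiguous because the knob at crop (388,300) is partly hidden. I back off and look again.

Request:
arm_command(
  moves=[
    [[0,-0.02,0],[0,0,0],0.0],
    [[0,-0.03,-0.03],[0,0,0],0.0],
    [[0,-0.05,-0.07],[0,0,0],0.0],
    [[0.02,-0.07,-0.11],[0,0,0],0.04],
    [[0.05,-0.09,-0.15],[0,0,0],0.08],
  ],
)

```text
time: 6.35
tool_pos: [0.5965, -0.2495, 0.2243]
tool_rot: [-3.141, 0.001, 3.097]
contact_force: [1.0, -1.0, 0.2]
opening: 0.0121
grip_force: 0.0
```

Request:
arm_command(
  moves=[
    [[0.04,0,0],[0,0,0],0.0918],
    [[0.08,0,0],[0,0,0],0.0918],
    [[0.12,0,0],[0,0,0],0.0918],
    [[0.16,0,0],[0,0,0],0.0918],
    [[0.16,0,0],[0,0,0],0.0918],
  ],
)

```text
time: 6.85
tool_pos: [0.4326, -0.2403, 0.2231]
tool_rot: [3.141, -0.003, 3.094]
contact_force: [-0.1, 1.3, -0.0]
opening: 0.052
grip_force: 0.0
```

Run:
```python
from h import *
a=snap("side");b=snap("top")
A=cv2.resize(a[135:200,240:320],None,fx=5,fy=5,interpolation=cv2.INTER_CUBIC);B=cv2.resize(b[125:190,180:260],None,fx=5,fy=5,interpolation=cv2.INTER_CUBIC)
o=cv2.imread("pics/side0.png")[135:200,260:340];C=cv2.resize(o,None,fx=5,fy=5,interpolation=cv2.INTER_CUBIC)
cv2.imwrite("pics/cmp.png",np.vstack([np.hstack([A[:300],C[:300,:390]]),np.hstack([B[:300],np.zeros((300,390,3),np.uint8)])]))
print(robot.observe()['tool_pos'])
```

```text
[ 0.43681213 -0.24140953  0.2236543 ]
```

View pics/cmp.png

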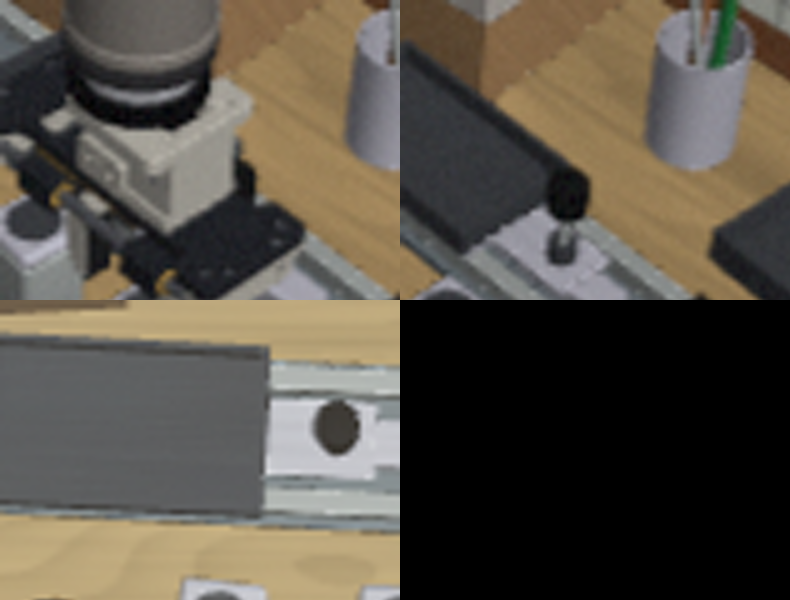

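Request:
arm_command(
  moves=[
    [[0.003,0.048,0],[0,0,0],0.0918],
    [[0.006,0.096,0],[0,0,0],0.0918],
    [[0.009,0.144,0],[0,0,0],0.0918],
    [[0.012,0.192,0],[0,0,0],0.0918],
    [[0.015,0.24,0],[0,0,0],0.0918],
  ],
)

```text
time: 7.45
tool_pos: [0.4342, 0.0019, 0.2232]
tool_rot: [-3.142, 0.002, 3.097]
contact_force: [0.8, -0.1, -0.1]
opening: 0.0915
grip_force: 0.0
```

Request:
arm_command(
  moves=[
    [[0,0.025,0.01],[0,0,-0.1],0.0918],
    [[0.002,0.049,0.02],[0,0,-0.2],0.0918],
    [[0.002,0.049,0.03],[0,0,-0.306],0.0918],
    [[0.002,0.049,0.03],[0,0,-0.306],0.0918],
    [[0.002,0.049,0.03],[0,0,-0.306],0.0918],
  ],
)

```text
time: 7.95
tool_pos: [0.434, 0.0492, 0.193]
tool_rot: [-3.141, 0.0, -2.883]
contact_force: [-1.1, 0.6, -0.2]
opening: 0.092
grip_force: 0.0
```

Run:
```python
from h import *
a=snap("side");b=snap("top")
z=lambda i:cv2.resize(i,None,fx=5,fy=5,interpolation=cv2.INTER_CUBIC)
o=cv2.imread("pics/side0.png")
cv2.imwrite("pics/cmp2.png",np.hstack([z(a[140:220,245:323]),z(o[140:220,255:333])]))
s=robot.observe();print(s['tool_pos'],s['tool_rot'],tl([.433,.048,.045]))
```

```text
[0.43386342 0.04883996 0.19333772] [-3.14127424e+00  1.10802537e-03 -2.88308564e+00] [ 0.001  -0.0006  0.1483]
```

View pics/cmp2.png

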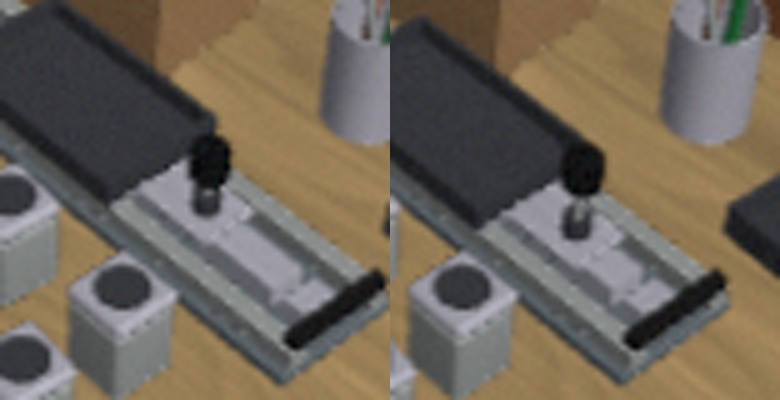

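The knob-to-collar distance dropped by about 3 px (14 mm) against the start, so the plunger is down in the loading hole. Next I grasp the first tin, at (0.433, 0.048).

Request:
arm_command(
  moves=[
    [[0.001,0,0.04],[0,0,0],0.0918],
    [[0.001,0,0.08],[0,0,0],0.0918],
    [[0.001,0,0.12],[0,0,0],0.0918],
    [[0.001,0,0.149],[0,0,0],0.0918],
    [[0.001,0,0.149],[0,0,0],0.0918],
  ],
)

```text
time: 8.55
tool_pos: [0.4302, 0.0486, 0.0415]
tool_rot: [3.14, -0.006, -2.883]
contact_force: [-0.0, 0.4, 0.6]
opening: 0.0918
grip_force: 0.0
```

Request:
arm_command(
  moves=[
    [[0,0,0],[0,0,0],0.04],
    [[0,0,0],[0,0,0],0.04],
    [[0,0,0],[0,0,0],0.04],
    [[0,0,0],[0,0,0],0.04],
    [[0,0,0],[0,0,0],0.04],
  ],
  squeeze=40,
)

```text
time: 9.05
tool_pos: [0.4324, 0.049, 0.0446]
tool_rot: [-3.141, 0.002, -2.88]
contact_force: [0.2, 0.5, 0.0]
opening: 0.0563
grip_force: 0.4
```

Request:
arm_command(
  moves=[
    [[0,0,-0.03],[0,0,0],0.04],
    [[0,0,-0.07],[0,0,0],0.04],
    [[0,0,-0.11],[0,0,0],0.04],
    [[0,0,-0.14],[0,0,0],0.04],
    [[0,0,-0.14],[0,0,0],0.04],
  ],
)

```text
time: 9.55
tool_pos: [0.4342, 0.0489, 0.1878]
tool_rot: [-3.139, 0.008, -2.88]
contact_force: [0.5, 0.6, -0.7]
opening: 0.0537
grip_force: 40.0
```

Request:
arm_command(
  moves=[
    [[0,0,0],[0,0,0.1],0.04],
    [[0,0,0],[0,0,0.2],0.04],
    [[0,0,0],[0,0,0.305],0.04],
    [[0,0,0],[0,0,0.305],0.04],
    [[0,0,0],[0,0,0.305],0.04],
  ],
)

```text
time: 10.05
tool_pos: [0.4315, 0.049, 0.1832]
tool_rot: [3.142, -0.001, 3.101]
contact_force: [0.2, 0.2, -1.7]
opening: 0.0541
grip_force: 40.0
```

Run:
```python
from h import *
f=[]
for i in range(4): f.append(robot.observe()['contact_force'][2]); im=snap("top")
print(np.round(f,2)); s=robot.observe(); print(s['tool_pos'],s['tool_rot'],s['opening'])
for t in tins(im): print(*t)
c,p=np.array([.484,.326]),-.125
```

```text
[-1.67 -1.24 -1.51 -0.95]
[0.43183119 0.04899192 0.18366238] [ 3.14152726e+00 -3.35570482e-04  3.09903320e+00] 0.05370192048173955
[ 44.2 256.3] [20.2 44.6] 18.4 578.0 [0.321 0.495 0.08 ]
[259.4 219.3] [17.8 17.3] 8.1 274.0 [ 0.436 -0.166  0.08 ]
[224. 217.] [18. 16.] 90.0 259.5 [ 0.443 -0.056  0.08 ]
[427.5 219.9] [27.6  9.8] 77.2 189.5 [ 0.435 -0.69   0.08 ]
[259.5 191. ] [18. 17.] 90.0 279.5 [ 0.524 -0.166  0.08 ]
[223.8 189.7] [18.4 18.1] 7.1 296.0 [ 0.528 -0.055  0.08 ]
[244.9  92.3] [31.7 22.3] 86.8 552.0 [ 0.836 -0.12   0.08 ]
```

It weighs about 1.3 N, so it is empty and goes to the bin.

Request:
arm_command(
  moves=[
    [[0.003,0.048,0],[0,0,0],0.04],
    [[0.006,0.096,0],[0,0,0],0.04],
    [[0.009,0.144,0],[0,0,0],0.04],
    [[0.012,0.192,0],[0,0,0],0.04],
    [[0.014,0.24,0],[0,0,0],0.04],
  ],
)

```text
time: 10.75
tool_pos: [0.4281, 0.2913, 0.1839]
tool_rot: [3.142, 0.0, 3.099]
contact_force: [1.0, 0.2, -0.8]
opening: 0.0536
grip_force: 40.0
```

Request:
arm_command(
  moves=[
    [[0.003,0.025,0],[0,0,0.09],0.04],
    [[0.003,0.044,0.03],[0,0,0.09],0.04],
    [[0.003,0.044,0.06],[0,0,0.09],0.04],
    [[0.003,0.044,0.09],[0,0,0.09],0.04],
    [[0.003,0.044,0.11],[0,0,0.09],0.04],
  ],
)

```text
time: 11.25
tool_pos: [0.4263, 0.3332, 0.0716]
tool_rot: [-3.14, -0.002, 3.009]
contact_force: [0.5, -0.5, -0.6]
opening: 0.0536
grip_force: 40.0
```

Request:
arm_command(
  moves=[
    [[0,0,0.004],[0,0,0],0.04],
    [[0,0,0.008],[0,0,0],0.04],
    [[0,0,0.012],[0,0,0],0.04],
    [[0,0,0.012],[0,0,0],0.04],
    [[0,0,0.012],[0,0,0],0.04],
  ],
)

```text
time: 11.75
tool_pos: [0.4279, 0.3337, 0.0627]
tool_rot: [3.141, 0.001, 3.008]
contact_force: [-0.1, -0.1, -0.9]
opening: 0.0533
grip_force: 40.0
```

Run:
```python
from h import *
im=snap("side","side3",(120,110,240,200),6);s=robot.observe();print(s['tool_pos'],s['tool_rot'],s['contact_force'],tl([.4265,.3335,.05]))
```

```text
[0.42777844 0.33368202 0.06262339] [3.14067174e+00 1.10239730e-03 3.00778723e+00] [-0.50467284 -0.16477915 -0.22238467] [ 0.0012 -0.0004  0.0126]
```

View pics/side3.png

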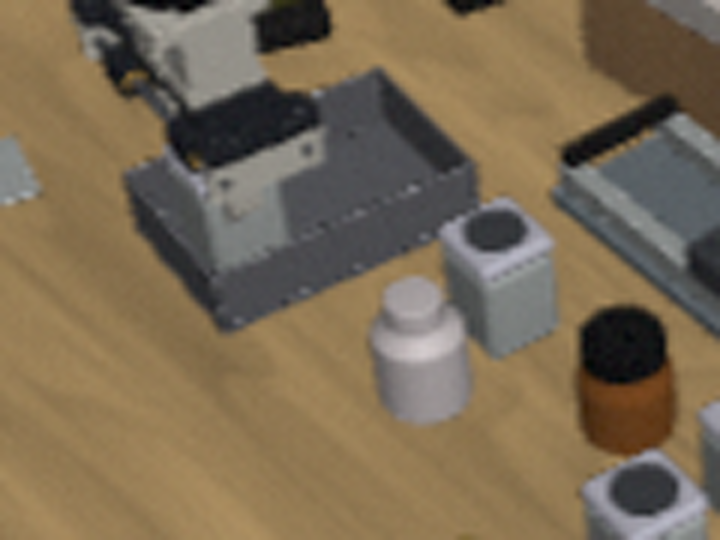

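The tin hangs inside the bin's near end at crop (245,215), clear of the walls. I lower it, release, and rise.

Request:
arm_command(
  moves=[
    [[0,0,0.003],[0,0,0],0.04],
    [[0,0,0.006],[0,0,0],0.04],
    [[0,0,0.009],[0,0,0],0.04],
    [[0,0,0.011],[0,0,0],0.04],
    [[0,0,0.011],[0,0,0],0.04],
  ],
)

```text
time: 12.3
tool_pos: [0.4275, 0.3335, 0.053]
tool_rot: [3.141, 0.001, 3.008]
contact_force: [-3.7, -4.4, 18.8]
opening: 0.0539
grip_force: 40.0
```

Request:
arm_command(
  moves=[
    [[0,0,0.001],[0,0,0],0.07],
    [[0,0,0.001],[0,0,0],0.07],
    [[0,0,0.001],[0,0,0],0.07],
    [[0,0,-0.01],[0,0,0],0.07],
    [[0,0,-0.05],[0,0,0],0.07],
  ],
)

```text
time: 12.8
tool_pos: [0.4252, 0.3322, 0.0984]
tool_rot: [-3.137, -0.007, 3.008]
contact_force: [0.6, -1.1, 0.2]
opening: 0.07
grip_force: 0.0
```

Request:
arm_command(
  moves=[
    [[0,0,-0.04],[0,0,0],0.0918],
    [[0,0,-0.08],[0,0,0],0.0918],
    [[0,-0.03,-0.09],[0,0,0],0.0918],
    [[-0.015,-0.06,-0.09],[0,0,0],0.0918],
    [[-0.03,-0.09,-0.09],[0,0,0],0.0918],
  ],
)

```text
time: 13.3
tool_pos: [0.4453, 0.2396, 0.1923]
tool_rot: [3.141, 0.002, 3.009]
contact_force: [0.4, 0.8, -0.3]
opening: 0.0916
grip_force: 0.0
```

Run:
```python
from h import *
s=robot.observe();print(s['tool_pos'],s['tool_rot'],tl([.518,.167,.045]))
im=snap("top")
for t in tins(im): print(*t)
```

```text
[0.44525729 0.23961147 0.19232192] [3.14059399e+00 1.97370396e-03 3.00927546e+00] [-0.0817 -0.0624  0.1473]
[259.4 219.4] [17.8 17.3] 8.7 275.0 [ 0.436 -0.166  0.08 ]
[223.1 217. ] [18.2 17.4] 7.1 283.0 [ 0.443 -0.053  0.08 ]
[427.7 219.9] [26.9  8.7] 84.0 185.5 [ 0.435 -0.691  0.08 ]
[259.5 191. ] [18. 17.] 90.0 279.5 [ 0.524 -0.166  0.08 ]
[223.8 189.7] [18.2 18.1] 8.1 295.0 [ 0.528 -0.055  0.08 ]
[244.9  92.3] [31.7 22.3] 86.8 552.0 [ 0.836 -0.12   0.08 ]
```

Request:
arm_command(
  moves=[
    [[-0.04,-0.03,0],[0,0,-0.08],0.08],
    [[-0.082,-0.062,0],[0,0,-0.155],0.08],
    [[-0.082,-0.062,0.04],[0,0,-0.155],0.08],
    [[-0.082,-0.062,0.07],[0,0,-0.155],0.08],
    [[-0.082,-0.062,0.07],[0,0,-0.155],0.08],
  ],
)

```text
time: 13.85
tool_pos: [0.5157, 0.167, 0.1176]
tool_rot: [-3.14, -0.008, -3.121]
contact_force: [-0.5, 0.1, 0.5]
opening: 0.0803
grip_force: 0.0
```

Request:
arm_command(
  moves=[
    [[0,0,0.03],[0,0,0],0.08],
    [[0,0,0.05],[0,0,0],0.08],
    [[0,0,0.07],[0,0,0],0.08],
    [[0,0,0.077],[0,0,0],0.08],
    [[0,0,0.077],[0,0,0],0.04],
  ],
)

```text
time: 14.35
tool_pos: [0.5183, 0.1683, 0.0445]
tool_rot: [3.141, 0.0, -3.12]
contact_force: [-0.5, -0.1, 0.6]
opening: 0.0757
grip_force: 0.0
```

Request:
arm_command(
  moves=[
    [[0,0,0],[0,0,0],0.04],
    [[0,0,0],[0,0,0],0.04],
    [[0,0,0],[0,0,0],0.04],
    [[0,0,0],[0,0,0],0.04],
    [[0,0,0],[0,0,0],0.04],
  ],
)

```text
time: 14.85
tool_pos: [0.5189, 0.1684, 0.0452]
tool_rot: [3.141, 0.002, -3.12]
contact_force: [-0.9, 3.0, 6.3]
opening: 0.055
grip_force: 38.8
```

Request:
arm_command(
  moves=[
    [[0,0,-0.03],[0,0,0],0.04],
    [[0,0,-0.07],[0,0,0],0.04],
    [[0,0,-0.11],[0,0,0],0.04],
    [[0,0,-0.14],[0,0,0],0.04],
    [[0,0,-0.14],[0,0,0],0.04],
  ],
)

```text
time: 15.35
tool_pos: [0.5202, 0.1681, 0.188]
tool_rot: [3.141, 0.008, -3.12]
contact_force: [0.4, 0.6, -4.4]
opening: 0.0548
grip_force: 38.8
```

```bash
cat >> h.py <<'E'
def weigh(*targets):
    f=[]
    for i in range(5): f.append(robot.observe()['contact_force'][2]); im=snap("top")
    s=robot.observe(); print("Fz",np.round(f,2),s['tool_pos'].round(4),"yaw",round(float(s['tool_rot'][2]),3),round(float(s['opening']),4))
    for t in targets: print("tl",t,tl(t))
    for t in tins(im):
        if 180<t[0][1]<250 and 120<t[0][0]<300: print(*t)
E
python3 -c "
from h import *
p=-.13;c=np.array([.484,.326]);d=np.array([np.cos(p),np.sin(p)])*.058
weigh([*(c+d).round(4),.055],[.455,-.341,.055],[.656,.03,.09])"
```

```text
Fz [-4.42 -3.92 -4.44 -4.13 -4.3 ] [0.5169 0.1676 0.1816] yaw -3.121 0.0554
tl [np.float64(0.5415), np.float64(0.3185), 0.055] [-0.0278  0.1504  0.1266]
tl [0.455, -0.341, 0.055] [ 0.0726 -0.5071  0.1266]
tl [0.656, 0.03, 0.09] [-0.1362 -0.1405  0.0916]
[259.4 219.4] [17.8 17.3] 8.7 275.0 [ 0.436 -0.166  0.08 ]
[223.1 217. ] [18.2 17.4] 7.1 283.0 [ 0.443 -0.053  0.08 ]
[259.5 191. ] [18. 17.] 90.0 279.5 [ 0.524 -0.166  0.08 ]
[223.8 189.7] [18.4 18.1] 7.1 296.0 [ 0.528 -0.055  0.08 ]
```

About 4.2 N less the offset, so this one is part-used and goes to the wooden tray.

Request:
arm_command(
  moves=[
    [[0.002,-0.048,0],[0,0,0],0.04],
    [[0.003,-0.096,0],[0,0,0],0.04],
    [[0.005,-0.144,0],[0,0,0],0.04],
    [[0.006,-0.192,0],[0,0,0],0.04],
    [[0.008,-0.24,0],[0,0,0],0.04],
  ],
)

```text
time: 16.1
tool_pos: [0.5142, -0.0739, 0.1822]
tool_rot: [3.141, -0.003, -3.12]
contact_force: [1.6, 0.1, -3.5]
opening: 0.0549
grip_force: 38.8
```

Request:
arm_command(
  moves=[
    [[0.002,-0.048,0],[0,0,0],0.04],
    [[0.003,-0.096,0],[0,0,0],0.04],
    [[0.005,-0.144,0],[0,0,0],0.04],
    [[0.006,-0.192,0],[0,0,0],0.04],
    [[0.008,-0.24,0],[0,0,0],0.04],
  ],
)

```text
time: 16.6
tool_pos: [0.5114, -0.3139, 0.1818]
tool_rot: [3.139, -0.002, -3.121]
contact_force: [1.2, -0.0, -3.3]
opening: 0.0551
grip_force: 38.8
```

Request:
arm_command(
  moves=[
    [[0.001,-0.031,0],[0,0,0.073],0.04],
    [[0.001,-0.031,0.03],[0,0,0.073],0.04],
    [[0.001,-0.031,0.06],[0,0,0.073],0.04],
    [[0.001,-0.031,0.09],[0,0,0.073],0.04],
    [[0.001,-0.031,0.11],[0,0,0.073],0.04],
  ],
)

```text
time: 17.1
tool_pos: [0.5101, -0.3421, 0.0693]
tool_rot: [3.137, -0.005, 3.089]
contact_force: [0.7, -0.4, -3.8]
opening: 0.0547
grip_force: 38.8
```

```bash
python3 -c "
from h import *
s=robot.observe();print(s['tool_pos'],s['tool_rot'][2],s['contact_force'],tl([.511,-.344,.052]))"
```

```text
[ 0.51008954 -0.34207547  0.06934063] 3.0893901217355113 [ 0.65717682 -0.38398273 -3.84787988] [-0.001  -0.0019  0.0173]
```

Request:
arm_command(
  moves=[
    [[0,-0.001,0.006],[0,0,0],0.04],
    [[0,-0.001,0.012],[0,0,0],0.04],
    [[0,-0.001,0.016],[0,0,0],0.04],
    [[0,-0.001,0.02],[0,0,0],0.04],
    [[0,-0.001,0.02],[0,0,0],0.04],
  ],
)

```text
time: 17.6
tool_pos: [0.512, -0.3444, 0.054]
tool_rot: [-3.141, 0.0, 3.09]
contact_force: [-0.3, -0.3, -3.9]
opening: 0.0549
grip_force: 38.8
```

Request:
arm_command(
  moves=[
    [[0,0,0],[0,0,0],0.07],
    [[0,0,0],[0,0,0],0.07],
    [[0,0,0],[0,0,0],0.07],
    [[0,0,-0.02],[0,0,0],0.07],
    [[0,0,-0.06],[0,0,0],0.07],
  ],
)

```text
time: 18.1
tool_pos: [0.5105, -0.3432, 0.1119]
tool_rot: [3.138, -0.005, 3.09]
contact_force: [0.4, -0.5, -1.1]
opening: 0.0698
grip_force: 0.0
```

Request:
arm_command(
  moves=[
    [[0,0.02,-0.04],[0,0,0],0.08],
    [[0,0.06,-0.06],[0,0,0],0.08],
    [[0,0.1,-0.06],[0,0,0],0.08],
    [[0,0.14,-0.06],[0,0,0],0.08],
    [[-0.004,0.178,-0.06],[0,0,0],0.08],
  ],
)

```text
time: 18.6
tool_pos: [0.525, -0.1653, 0.1748]
tool_rot: [-3.141, 0.002, 3.089]
contact_force: [0.2, -0.2, 0.0]
opening: 0.0804
grip_force: 0.0
```

```bash
python3 -c "
from h import *
weigh([.524,-.166,.045])"
```

```text
Fz [ 0.    0.13 -0.21  0.55  0.49] [ 0.5254 -0.1673  0.1743] yaw 3.09 0.0801
tl [0.524, -0.166, 0.045] [0.0015 0.0013 0.1293]
[158.  216.5] [17. 20.] 90.0 280.5 [0.444 0.148 0.08 ]
```

Request:
arm_command(
  moves=[
    [[0.001,0.001,0.04],[0,0,0],0.08],
    [[0.001,0.001,0.08],[0,0,0],0.08],
    [[0.001,0.001,0.11],[0,0,0],0.08],
    [[0.001,0.001,0.129],[0,0,0],0.08],
    [[0.001,0.001,0.129],[0,0,0],0.08],
  ],
)

```text
time: 19.35
tool_pos: [0.5223, -0.1665, 0.0421]
tool_rot: [3.14, -0.005, 3.088]
contact_force: [1.1, -0.9, 0.4]
opening: 0.0799
grip_force: 0.0
```

Request:
arm_command(
  moves=[
    [[0,0,0],[0,0,0],0.04],
    [[0,0,0],[0,0,0],0.04],
    [[0,0,0],[0,0,0],0.04],
    [[0,0,0],[0,0,0],0.04],
    [[0,0,0],[0,0,0],0.04],
  ],
)

```text
time: 19.85
tool_pos: [0.5249, -0.1666, 0.0461]
tool_rot: [-3.14, 0.002, 3.09]
contact_force: [-1.4, -3.4, 6.6]
opening: 0.0538
grip_force: 40.0
```

Request:
arm_command(
  moves=[
    [[0,0,0],[0,0,0],0.04],
    [[0,0,-0.04],[0,0,0],0.04],
    [[0,0,-0.08],[0,0,0],0.04],
    [[0,0,-0.12],[0,0,0],0.04],
    [[0,0,-0.14],[0,0,0],0.04],
  ],
)

```text
time: 20.35
tool_pos: [0.5246, -0.1656, 0.1874]
tool_rot: [-3.141, 0.002, 3.09]
contact_force: [0.8, -0.0, -6.6]
opening: 0.0537
grip_force: 40.0
```

```bash
python3 -c "
from h import *
weigh([.5415,.3185,.055],[.399,-.338,.052],[.656,.05,.09])"
```

```text
Fz [-6.64 -4.27 -7.43 -7.69 -8.13] [ 0.5228 -0.165   0.1825] yaw 3.09 0.0538
tl [0.5415, 0.3185, 0.055] [0.0063 0.4838 0.1275]
tl [0.399, -0.338, 0.052] [ 0.1147 -0.1792  0.1305]
tl [0.656, 0.05, 0.09] [-0.1219  0.2216  0.0925]
[158.  216.5] [17. 20.] 90.0 281.5 [0.444 0.148 0.08 ]
```

About 7.5 N, so this tin is full. I now measure the bed and the clearance to the box behind it.

Run:
```python
from h import *
e=ray("top",233.1,151.2,.059); r=np.array([.045,.999]); bed=e[:2]+.090*r; print("end",e,"bed",bed)
k=ray("top",247.4,150.4,.096); print("knob",k, "bed from knob",k[:2]+.135*r)
for u,v in((104,129),(205,124)): print("box front foot",ray("top",u,v,0))
print("box top near edge if z=.1", ray("top",104,123,.1), ray("top",205,118,.1), ray("top",205,118,.06))
for j in(1,-1): t=bed+.043*j*r; print(j,t,tl([*t,.09]))
```

```text
end [ 0.65220657 -0.08304022  0.059     ] bed [0.65625657 0.00686978]
knob [ 0.64860602 -0.12843892  0.096     ] bed from knob [0.65468102 0.00642608]
box front foot [0.73473839 0.34653693 0.        ]
box front foot [0.75296397 0.0125448  0.        ]
box top near edge if z=.1 [0.73153124 0.31424759 0.1       ] [0.7485735  0.00306346 0.1       ] [0.75840542 0.00692053 0.06      ]
1 [0.65819157 0.04982678] [-0.1241  0.2215  0.0925]
-1 [ 0.65432157 -0.03608722] [-0.1247  0.1355  0.0925]
```

Request:
arm_command(
  moves=[
    [[-0.02,0.036,0],[0,0,0],0.04],
    [[-0.04,0.072,0],[0,0,0],0.04],
    [[-0.06,0.108,0],[0,0,0],0.04],
    [[-0.08,0.144,0],[0,0,0],0.04],
    [[-0.1,0.18,0],[0,0,0],0.04],
  ],
)

```text
time: 21.1
tool_pos: [0.6328, 0.0105, 0.1816]
tool_rot: [3.141, -0.005, 3.09]
contact_force: [1.5, 0.2, -7.2]
opening: 0.0538
grip_force: 40.0
```

Request:
arm_command(
  moves=[
    [[-0.012,0.021,0],[0,0,0],0.04],
    [[-0.024,0.042,0],[0,0,0],0.04],
    [[-0.024,0.042,0.03],[0,0,0],0.04],
    [[-0.024,0.042,0.06],[0,0,0],0.04],
    [[-0.024,0.042,0.07],[0,0,0],0.04],
  ],
)

```text
time: 21.6
tool_pos: [0.6557, 0.05, 0.108]
tool_rot: [-3.142, -0.012, 3.09]
contact_force: [-0.5, 0.8, -8.5]
opening: 0.0536
grip_force: 40.0
```

Run:
```python
from h import *
s=robot.observe();print(s['tool_pos'],s['tool_rot'][2],s['opening'],s['contact_force'],tl([.6575,.05,.089]))
a=snap("side","side4",(190,80,330,200),5)
```

```text
[0.65573208 0.05002314 0.10796502] 3.090261970001673 0.05356011506418263 [-0.4701782   0.81830013 -8.50767575] [-0.0018  0.0001  0.019 ]
```

View pics/side4.png

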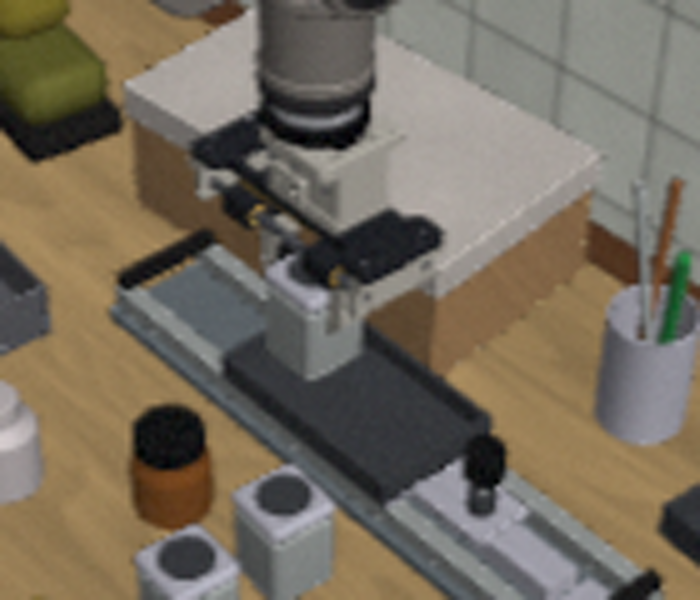

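The full tin hangs over the left half of the tray at crop (315,330), inside the walls. I lower it and release.

Request:
arm_command(
  moves=[
    [[0,0,0.006],[0,0,0],0.04],
    [[0,0,0.012],[0,0,0],0.04],
    [[0,0,0.017],[0,0,0],0.04],
    [[0,0,0.021],[0,0,0],0.04],
    [[0,0,0.021],[0,0,0],0.04],
  ],
)

```text
time: 22.15
tool_pos: [0.6593, 0.0495, 0.0937]
tool_rot: [3.142, -0.0, 3.09]
contact_force: [0.2, -0.6, -6.6]
opening: 0.0538
grip_force: 40.0
```

Request:
arm_command(
  moves=[
    [[0,0,0],[0,0,0],0.07],
    [[0,0,0],[0,0,0],0.07],
    [[0,0,0],[0,0,0],0.07],
    [[0,0,-0.02],[0,0,0],0.07],
    [[0,0,-0.06],[0,0,0],0.07],
  ],
)

```text
time: 22.65
tool_pos: [0.6579, 0.0496, 0.1519]
tool_rot: [3.142, -0.006, 3.09]
contact_force: [1.0, -0.3, -0.1]
opening: 0.0702
grip_force: 0.0
```

Request:
arm_command(
  moves=[
    [[0,0,-0.04],[0,0,0],0.08],
    [[0.03,-0.025,-0.04],[0,0,0],0.08],
    [[0.06,-0.05,-0.04],[0,0,0],0.08],
    [[0.09,-0.075,-0.04],[0,0,0],0.08],
    [[0.12,-0.1,-0.04],[0,0,0],0.08],
  ],
)

```text
time: 23.15
tool_pos: [0.5335, -0.0449, 0.1948]
tool_rot: [-3.141, 0.002, 3.09]
contact_force: [0.7, -0.9, 1.0]
opening: 0.0801
grip_force: 0.0
```

```bash
python3 -c "
from h import *
weigh([.528,-.055,.045])"
```

```text
Fz [ 1.04 -0.51  0.03  0.77  0.29] [ 0.5354 -0.0442  0.1949] yaw 3.089 0.0798
tl [0.528, -0.055, 0.045] [ 0.0068 -0.0112  0.1499]
[259.4 219.4] [17.8 17.3] 8.7 275.0 [ 0.436 -0.166  0.08 ]
```

Request:
arm_command(
  moves=[
    [[0.007,-0.011,0.02],[0,0,0.06],0.08],
    [[0.007,-0.011,0.06],[0,0,0.06],0.08],
    [[0.007,-0.011,0.1],[0,0,0.06],0.08],
    [[0.007,-0.011,0.14],[0,0,0.06],0.08],
    [[0.007,-0.011,0.15],[0,0,0.06],0.08],
  ],
)

```text
time: 23.9
tool_pos: [0.5254, -0.0535, 0.0401]
tool_rot: [3.14, -0.006, 3.031]
contact_force: [-0.1, 0.5, 0.3]
opening: 0.0805
grip_force: 0.0
```

Request:
arm_command(
  moves=[
    [[0,0,0],[0,0,0],0.04],
    [[0,0,0],[0,0,0],0.04],
    [[0,0,0],[0,0,0],0.04],
    [[0,0,0],[0,0,0],0.04],
    [[0,0,0],[0,0,0],0.04],
  ],
)

```text
time: 24.4
tool_pos: [0.5282, -0.0549, 0.0456]
tool_rot: [-3.141, 0.004, 3.03]
contact_force: [-0.0, 0.8, 7.3]
opening: 0.0541
grip_force: 39.9
```

Request:
arm_command(
  moves=[
    [[0,0,0],[0,0,0],0.04],
    [[0,0,-0.04],[0,0,0],0.04],
    [[0,0,-0.08],[0,0,0],0.04],
    [[0,0,-0.12],[0,0,0],0.04],
    [[0,0,-0.14],[0,0,0],0.04],
  ],
)

```text
time: 24.9
tool_pos: [0.5281, -0.0551, 0.188]
tool_rot: [-3.141, 0.006, 3.03]
contact_force: [-0.2, 0.1, -1.5]
opening: 0.0539
grip_force: 39.9
```

```bash
python3 -c "
from h import *
weigh([.5415,.3185,.055],[.399,-.338,.052],[.6545,-.036,.089])"
```

```text
Fz [-1.52  1.79 -1.7  -1.08 -1.12] [ 0.526  -0.0546  0.1827] yaw 3.03 0.054
tl [0.5415, 0.3185, 0.055] [0.0263 0.3725 0.1277]
tl [0.399, -0.338, 0.052] [ 0.0946 -0.2958  0.1307]
tl [0.6545, -0.036, 0.089] [-0.1256  0.0328  0.0937]
[259.4 219.4] [17.8 17.3] 8.7 275.0 [ 0.436 -0.166  0.08 ]
```

Empty, so it goes to the bin's far slot.

Request:
arm_command(
  moves=[
    [[0.003,0.047,0],[0,0,0],0.04],
    [[0.006,0.094,0],[0,0,0],0.04],
    [[0.01,0.14,0],[0,0,0],0.04],
    [[0.013,0.187,0],[0,0,0],0.04],
    [[0.017,0.235,0],[0,0,0],0.04],
  ],
)

```text
time: 25.65
tool_pos: [0.5352, 0.1822, 0.1818]
tool_rot: [-3.14, -0.003, 3.029]
contact_force: [1.0, 0.4, -1.7]
opening: 0.0536
grip_force: 39.9
```

Request:
arm_command(
  moves=[
    [[0.003,0.046,0],[0,0,0.02],0.04],
    [[0.006,0.092,0],[0,0,0.02],0.04],
    [[0.01,0.137,0],[0,0,0.02],0.04],
    [[0.01,0.137,0.03],[0,0,0.02],0.04],
    [[0.01,0.137,0.06],[0,0,0.02],0.04],
  ],
)

```text
time: 26.15
tool_pos: [0.5405, 0.3195, 0.1212]
tool_rot: [-3.141, -0.001, 3.013]
contact_force: [-0.3, -0.2, -2.1]
opening: 0.054
grip_force: 39.9
```

Request:
arm_command(
  moves=[
    [[0,0,0.02],[0,0,0],0.04],
    [[0,0,0.04],[0,0,0],0.04],
    [[0,0,0.05],[0,0,0],0.04],
    [[0,0,0.06],[0,0,0],0.04],
    [[0,0,0.066],[0,0,0],0.04],
  ],
)

```text
time: 26.65
tool_pos: [0.5413, 0.3177, 0.0567]
tool_rot: [-3.141, -0.001, 3.01]
contact_force: [-0.6, 0.5, -1.2]
opening: 0.0538
grip_force: 39.9
```

```bash
python3 -c "
from h import *
s=robot.observe();print(s['contact_force'],s['opening'],tl([.5415,.3185,.049]))"
```

```text
[-0.58927416  0.50923228 -1.24141126] 0.0537579010638711 [-0.0001  0.0008  0.0077]
```

Request:
arm_command(
  moves=[
    [[0,0,0.003],[0,0,0],0.04],
    [[0,0,0.006],[0,0,0],0.04],
    [[0,0,0.006],[0,0,0],0.07],
    [[0,0,0.006],[0,0,0],0.07],
    [[0,0,0.006],[0,0,0],0.07],
  ],
)

```text
time: 27.15
tool_pos: [0.542, 0.3181, 0.0526]
tool_rot: [3.141, 0.001, 3.01]
contact_force: [1.1, -0.2, 0.1]
opening: 0.069
grip_force: 0.0
```

Request:
arm_command(
  moves=[
    [[0,0,0],[0,0,0],0.07],
    [[0,0,-0.04],[0,0,0],0.07],
    [[0,0,-0.08],[0,0,0],0.07],
    [[0,0,-0.12],[0,0,0],0.08],
    [[0,-0.03,-0.14],[0,0,0],0.08],
  ],
)

```text
time: 27.65
tool_pos: [0.539, 0.2909, 0.196]
tool_rot: [3.137, 0.006, 3.013]
contact_force: [0.7, -0.3, 1.2]
opening: 0.079
grip_force: 0.0
```

Request:
arm_command(
  moves=[
    [[0.006,-0.045,0],[0,0,0],0.08],
    [[0.012,-0.09,0],[0,0,0],0.08],
    [[0.018,-0.135,0],[0,0,0],0.08],
    [[0.024,-0.18,0],[0,0,0],0.08],
    [[0.03,-0.225,0],[0,0,0],0.08],
  ],
)

```text
time: 28.15
tool_pos: [0.4777, 0.0676, 0.1923]
tool_rot: [3.141, 0.001, 3.01]
contact_force: [0.4, -0.8, 1.0]
opening: 0.0799
grip_force: 0.0
```

```bash
python3 -c "
from h import *
weigh([.443,-.053,.045])"
```

```text
Fz [ 0.98  1.01  0.79 -0.2   0.22] [0.4787 0.0692 0.1923] yaw 3.009 0.0799
tl [0.443, -0.053, 0.045] [ 0.0192 -0.1258  0.1473]
[259.4 219.4] [17.8 17.3] 8.7 275.0 [ 0.436 -0.166  0.08 ]
[218.4 216.4] [27.7 17.4] 7.1 284.5 [ 0.445 -0.039  0.08 ]
```

Request:
arm_command(
  moves=[
    [[0.007,-0.042,0],[0,0,0],0.08],
    [[0.013,-0.084,0],[0,0,0],0.08],
    [[0.019,-0.126,0],[0,0,0],0.08],
    [[0.019,-0.126,0.03],[0,0,0],0.08],
    [[0.019,-0.126,0.05],[0,0,0],0.08],
  ],
)

```text
time: 28.9
tool_pos: [0.4433, -0.0534, 0.1411]
tool_rot: [3.141, 0.001, 3.009]
contact_force: [-0.5, 0.1, 0.0]
opening: 0.08
grip_force: 0.0
```

Request:
arm_command(
  moves=[
    [[0,0,0.03],[0,0,0],0.08],
    [[0,0,0.06],[0,0,0],0.08],
    [[0,0,0.09],[0,0,0],0.08],
    [[0,0,0.097],[0,0,0],0.08],
    [[0,0,0.097],[0,0,0],0.06],
  ],
)

```text
time: 29.4
tool_pos: [0.4429, -0.0524, 0.0442]
tool_rot: [3.141, -0.002, 3.011]
contact_force: [0.5, 0.8, 1.6]
opening: 0.076
grip_force: 0.0
```

Request:
arm_command(
  moves=[
    [[0,0,0],[0,0,0],0.04],
    [[0,0,0],[0,0,0],0.04],
    [[0,0,0],[0,0,0],0.04],
    [[0,0,0],[0,0,0],0.04],
    [[0,0,0],[0,0,0],0.04],
  ],
)

```text
time: 29.9
tool_pos: [0.4438, -0.0534, 0.046]
tool_rot: [-3.142, 0.003, 3.01]
contact_force: [-0.4, 1.5, 7.4]
opening: 0.0538
grip_force: 39.9
```

Request:
arm_command(
  moves=[
    [[0,0,0],[0,0,0],0.04],
    [[0,0,-0.04],[0,0,0],0.04],
    [[0,0,-0.08],[0,0,0],0.04],
    [[0,0,-0.12],[0,0,0],0.04],
    [[0,0,-0.14],[0,0,0],0.04],
  ],
)

```text
time: 30.4
tool_pos: [0.4433, -0.0535, 0.1876]
tool_rot: [-3.141, 0.003, 3.01]
contact_force: [1.3, -0.4, -8.6]
opening: 0.0534
grip_force: 39.9
```

```bash
python3 -c "
from h import *
weigh([.484,.326,.052],[.399,-.338,.052],[.6545,-.036,.089])"
```

```text
Fz [-8.62 -4.38 -7.63 -8.71 -8.26] [ 0.4415 -0.053   0.183 ] yaw 3.01 0.0542
tl [0.484, 0.326, 0.052] [0.0077 0.3812 0.131 ]
tl [0.399, -0.338, 0.052] [ 0.0047 -0.2882  0.131 ]
tl [0.6545, -0.036, 0.089] [-0.2089  0.0448  0.094 ]
[158.  216.5] [17. 20.] 90.0 281.5 [0.444 0.148 0.08 ]
```

Full, so it goes to the right half of the carrier tray, placed slightly further right to leave room for the fingers.

Request:
arm_command(
  moves=[
    [[-0.042,0.008,0],[0,0,0],0.04],
    [[-0.084,0.016,0],[0,0,0],0.04],
    [[-0.126,0.024,0],[0,0,0],0.04],
    [[-0.168,0.032,0],[0,0,-0.05],0.04],
    [[-0.209,0.04,0],[0,0,-0.087],0.04],
  ],
)

```text
time: 31.15
tool_pos: [0.6558, -0.0408, 0.1812]
tool_rot: [3.141, -0.006, 3.099]
contact_force: [0.5, -1.0, -7.3]
opening: 0.0539
grip_force: 39.9
```

Request:
arm_command(
  moves=[
    [[0,0,0],[0,0,0],0.04],
    [[0,0,0.03],[0,0,0],0.04],
    [[0,0,0.05],[0,0,0],0.04],
    [[0,0,0.06],[0,0,0],0.04],
    [[0,0,0.07],[0,0,0],0.04],
  ],
)

```text
time: 31.65
tool_pos: [0.6544, -0.041, 0.1125]
tool_rot: [3.141, -0.003, 3.097]
contact_force: [0.5, 0.4, -6.7]
opening: 0.0539
grip_force: 40.0
```

Run:
```python
from h import *
s=robot.observe();print(s['tool_pos'],s['tool_rot'][2],s['opening'],s['contact_force'],tl([.6545,-.041,.089]))
a=snap("side","side5",(190,80,330,200),5)
```

```text
[ 0.65438339 -0.0410477   0.11253824] 3.096548315606641 0.05387485813549471 [ 0.46102753  0.39433478 -6.68890075] [-0.0001  0.0001  0.0235]
```

View pics/side5.png

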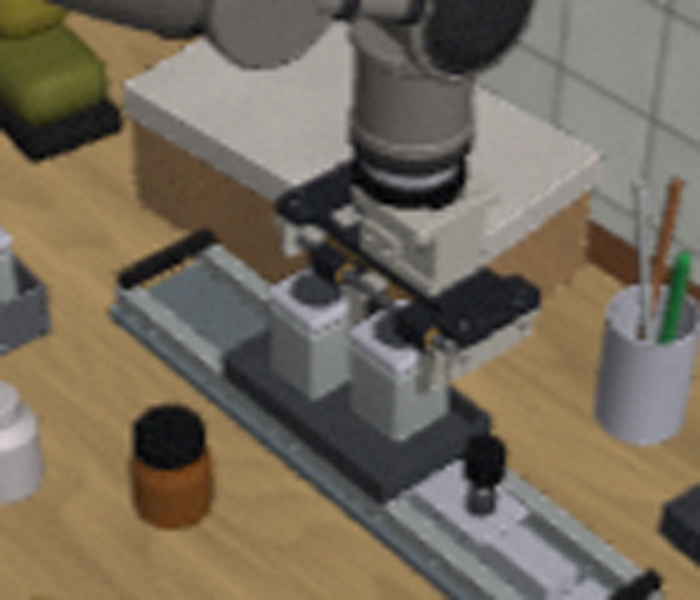

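Both full tins fit in the tray, with the second at crop (400,380) inside the right half. I lower it and release with a small opening.

Request:
arm_command(
  moves=[
    [[0,0,0.008],[0,0,0],0.04],
    [[0,0,0.016],[0,0,0],0.04],
    [[0,0,0.021],[0,0,0],0.04],
    [[0,0,0.0245],[0,0,0],0.04],
    [[0,0,0.0245],[0,0,0],0.04],
  ],
)

```text
time: 32.2
tool_pos: [0.6552, -0.0411, 0.09]
tool_rot: [3.141, -0.001, 3.097]
contact_force: [0.2, 0.3, -7.1]
opening: 0.0537
grip_force: 40.0
```

Request:
arm_command(
  moves=[
    [[0,0,0],[0,0,0],0.062],
    [[0,0,0],[0,0,0],0.062],
    [[0,0,0],[0,0,0],0.062],
    [[0,0,-0.02],[0,0,0],0.062],
    [[0,0,-0.06],[0,0,0],0.062],
  ],
)

```text
time: 32.7
tool_pos: [0.6538, -0.0409, 0.1485]
tool_rot: [3.141, -0.006, 3.097]
contact_force: [0.8, -0.7, 0.4]
opening: 0.0618
grip_force: 0.0
```

Request:
arm_command(
  moves=[
    [[0,0,-0.03],[0,0,0],0.08],
    [[0.04,-0.02,-0.04],[0,0,0],0.08],
    [[0.08,-0.05,-0.04],[0,0,0],0.08],
    [[0.12,-0.075,-0.04],[0,0,0.05],0.08],
    [[0.16,-0.1,-0.04],[0,0,0.097],0.08],
  ],
)

```text
time: 33.2
tool_pos: [0.4898, -0.1347, 0.1914]
tool_rot: [-3.141, 0.002, 2.998]
contact_force: [-0.2, 0.0, -0.2]
opening: 0.0798
grip_force: 0.0
```

```bash
python3 -c "
from h import *
weigh([.436,-.166,.045])"
```

```text
Fz [-0.2  -0.09 -0.   -0.09 -0.26] [ 0.492  -0.1342  0.1915] yaw 2.999 0.0801
tl [0.436, -0.166, 0.045] [ 0.0509 -0.0394  0.1465]
[158.  216.5] [17. 20.] 90.0 280.5 [0.444 0.148 0.08 ]
```

Run:
```python
from h import *
u,v=proj("side",[.436,-.166,.08]).astype(int);print(u,v)
a=snap("side");o=cv2.imread("pics/side0.png");s=np.s_[v-12:v+20,u-14:u+15]
print(cv2.absdiff(a[s],o[s]).max(2).mean(1).round(0))
```

```text
248 211
[30. 24. 18. 18. 18. 18. 19. 20. 20. 18. 17. 16. 15. 14. 11.  8.  6.  5.
  5.  4.  4.  5.  4.  4.  4.  4.  4.  4.  4.  4.  4.  4.]
```

Request:
arm_command(
  moves=[
    [[0.025,-0.02,0],[0,0,0],0.08],
    [[0.051,-0.039,0],[0,0,0],0.08],
    [[0.051,-0.039,0.03],[0,0,0],0.08],
    [[0.051,-0.039,0.05],[0,0,0],0.08],
    [[0.051,-0.039,0.05],[0,0,0],0.08],
  ],
)

```text
time: 34.0
tool_pos: [0.4347, -0.1642, 0.1383]
tool_rot: [3.14, -0.004, 3.001]
contact_force: [-0.1, -0.1, 0.5]
opening: 0.0799
grip_force: 0.0
```

Request:
arm_command(
  moves=[
    [[0,0,0.03],[0,0,0],0.08],
    [[0,0,0.06],[0,0,0],0.08],
    [[0,0,0.09],[0,0,0],0.08],
    [[0,0,0.096],[0,0,0],0.08],
    [[0,0,0.096],[0,0,0],0.06],
  ],
)

```text
time: 34.5
tool_pos: [0.4358, -0.165, 0.0444]
tool_rot: [3.141, -0.001, 3.001]
contact_force: [-0.7, 1.0, -0.3]
opening: 0.0759
grip_force: 0.0
```

Request:
arm_command(
  moves=[
    [[0,0,0],[0,0,0],0.04],
    [[0,0,0],[0,0,0],0.04],
    [[0,0,0],[0,0,0],0.04],
    [[0,0,0],[0,0,0],0.04],
    [[0,0,0],[0,0,0],0.04],
  ],
)

```text
time: 35.0
tool_pos: [0.436, -0.1658, 0.0456]
tool_rot: [-3.141, 0.003, 3.0]
contact_force: [0.4, 0.4, 6.6]
opening: 0.0539
grip_force: 40.0
```

Request:
arm_command(
  moves=[
    [[0,0,0],[0,0,0],0.04],
    [[0,0,-0.04],[0,0,0],0.04],
    [[0,0,-0.08],[0,0,0],0.04],
    [[0,0,-0.12],[0,0,0],0.04],
    [[0,0,-0.14],[0,0,0],0.04],
  ],
)

```text
time: 35.5
tool_pos: [0.4357, -0.1656, 0.1876]
tool_rot: [-3.14, 0.004, 3.0]
contact_force: [0.4, -0.2, -3.7]
opening: 0.054
grip_force: 40.0
```

```bash
python3 -c "
from h import *
weigh([.484,.326,.052],[.399,-.338,.052])"
```

```text
Fz [-3.73 -0.69 -4.66 -4.19 -4.69] [ 0.434  -0.1647  0.1828] yaw 3.0 0.0537
tl [0.484, 0.326, 0.052] [0.0199 0.4928 0.1308]
tl [0.399, -0.338, 0.052] [ 0.0102 -0.1765  0.1308]
[158.  216.5] [17. 20.] 90.0 281.5 [0.444 0.148 0.08 ]
```

Part-used, so it goes to the wooden tray's near slot.

Request:
arm_command(
  moves=[
    [[0.003,-0.045,0],[0,0,-0.05],0.04],
    [[0.006,-0.09,0],[0,0,-0.09],0.04],
    [[0.008,-0.135,0],[0,0,-0.09],0.04],
    [[0.01,-0.176,0],[0,0,-0.09],0.04],
    [[0.01,-0.176,0.03],[0,0,-0.09],0.04],
  ],
)

```text
time: 36.25
tool_pos: [0.4003, -0.3444, 0.155]
tool_rot: [-3.136, 0.004, 3.086]
contact_force: [0.5, -0.7, -5.0]
opening: 0.0539
grip_force: 40.0
```

Request:
arm_command(
  moves=[
    [[0,0,0.03],[0,0,0],0.04],
    [[0,0,0.06],[0,0,0],0.04],
    [[0,0,0.08],[0,0,0],0.04],
    [[0,0,0.09],[0,0,0],0.04],
    [[0,0,0.095],[0,0,0],0.04],
  ],
)

```text
time: 36.75
tool_pos: [0.3995, -0.3372, 0.0573]
tool_rot: [3.139, -0.003, 3.09]
contact_force: [-0.5, -0.2, -3.0]
opening: 0.0541
grip_force: 40.0
```

```bash
python3 -c "
from h import *
s=robot.observe();print(s['contact_force'],s['opening'],tl([.399,-.338,.052]))"
```

```text
[-0.48664329 -0.24821662 -2.99206858] 0.05412003616037492 [ 0.0004 -0.0009  0.0053]
```

Request:
arm_command(
  moves=[
    [[0,0,0.003],[0,0,0],0.04],
    [[0,0,0.0055],[0,0,0],0.04],
    [[0,0,0.0055],[0,0,0],0.04],
    [[0,0,0.0055],[0,0,0],0.07],
    [[0,0,0.0055],[0,0,0],0.07],
  ],
)

```text
time: 37.25
tool_pos: [0.4008, -0.3387, 0.0548]
tool_rot: [-3.14, 0.002, 3.09]
contact_force: [0.3, 0.2, -0.2]
opening: 0.0655
grip_force: 0.0
```

Request:
arm_command(
  moves=[
    [[0,0,0],[0,0,0],0.07],
    [[0,0,0],[0,0,0],0.07],
    [[0,0,-0.04],[0,0,0],0.07],
    [[0,0,-0.08],[0,0,0],0.07],
    [[0,0,-0.12],[0,0,0],0.06],
  ],
)

```text
time: 37.75
tool_pos: [0.4001, -0.3379, 0.1753]
tool_rot: [3.141, -0.0, 3.09]
contact_force: [0.6, 0.1, -0.4]
opening: 0.0661
grip_force: 0.0
```

Request:
arm_command(
  moves=[
    [[0,0,-0.02],[0,0,0],0.06],
    [[0.0,-0.03,-0.02],[0,0,0],0.06],
    [[0.0,-0.07,-0.02],[0,0,0],0.06],
    [[0.0,-0.07,-0.02],[0,0,0],0.06],
    [[0,-0.07,-0.02],[0,0,0],0.06],
  ],
)

```text
time: 38.25
tool_pos: [0.3963, -0.4082, 0.1934]
tool_rot: [3.141, -0.0, 3.088]
contact_force: [-0.2, -0.2, 0.5]
opening: 0.0598
grip_force: 0.0
```

Run:
```python
from h import *
b=snap("top");cv2.imwrite("pics/top6.png",cv2.resize(b[115:265,75:345],None,fx=2.9,fy=2.9,interpolation=cv2.INTER_CUBIC))
s=robot.observe();print(s['tool_pos'],s['tool_rot'],s['contact_force'])
```

```text
[ 0.39642727 -0.40746916  0.1935019 ] [ 3.14043907e+00 -4.29858581e-04  3.08927057e+00] [-0.14178152  0.03929712  0.86290474]
```

View pics/top6.png

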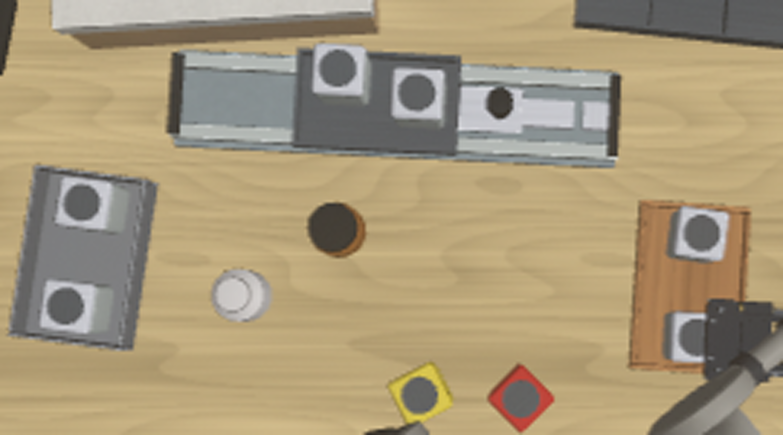

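The top view shows all six tins in containers. The left carrier tin, at crop (340,70), looks shifted towards the back wall, so I measure all of them.

Run:
```python
from h import *
P=lambda cu,cv,z: ray("top",75+cu/2.9,115+cv/2.9,z)
def loc(p,c,psi):
    d=p[:2]-np.array(c);return np.round([np.cos(psi)*d[0]+np.sin(psi)*d[1],-np.sin(psi)*d[0]+np.cos(psi)*d[1]],3)
bed=[.6555,.0066]
for cu,cv in((338,68),(416,92)):
    p=P(cu,cv,.122);print(p,loc(p,bed,-.045))
for cu,cv in((81,203),(65,307)): p=P(cu,cv,.084);print("bin",p,loc(p,[.484,.326],-.13))
for cu,cv in((701,233),(692,336)): p=P(cu,cv,.086);print("wood",p,loc(p,[.455,-.341],-.052))
k=P(500,103,.096);print("knob",k)
snap("side","side6",(205,95,305,180),6)
```

```text
[0.68011288 0.04122178 0.122     ] [0.023 0.036]
[ 0.65507748 -0.04052835  0.122     ] [ 0.002 -0.047]
bin [0.54096681 0.31863341 0.084     ] [0.057 0.   ]
bin [0.43001272 0.33318853 0.084     ] [-0.054  0.   ]
wood [ 0.51041898 -0.34400068  0.086     ] [ 0.056 -0.   ]
wood [ 0.40040181 -0.3336406   0.086     ] [-0.055  0.005]
knob [ 0.64824032 -0.12848247  0.096     ]
```

View pics/side6.png

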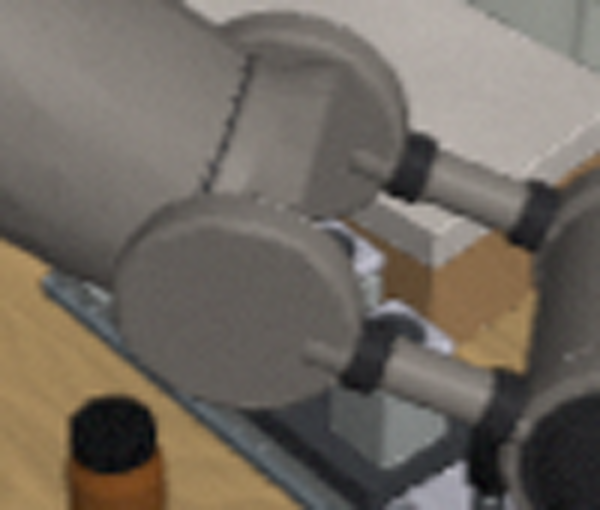

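The far tin in the tray leans on nothing: its lid is at bed offset (0.023, 0.036), so it stands upright against the back wall, within limits. Everything is sorted, so I go to the knob.

Request:
arm_command(
  moves=[
    [[-0.024,0.029,0],[0,0,-0.008],0.055],
    [[-0.048,0.058,0],[0,0,-0.008],0.055],
    [[-0.072,0.088,0],[0,0,-0.008],0.055],
    [[-0.096,0.117,0],[0,0,-0.008],0.055],
    [[-0.12,0.146,0],[0,0,-0.008],0.055],
  ],
)

```text
time: 38.85
tool_pos: [0.5248, -0.2659, 0.1941]
tool_rot: [3.141, -0.0, 3.099]
contact_force: [0.7, -0.7, 0.2]
opening: 0.0551
grip_force: 0.0
```

Request:
arm_command(
  moves=[
    [[-0.03,0.036,0],[0,0,0],0.055],
    [[-0.06,0.073,0],[0,0,0],0.055],
    [[-0.09,0.11,0],[0,0,0],0.055],
    [[-0.118,0.145,0],[0,0,0],0.055],
    [[-0.118,0.145,0.03],[0,0,0],0.055],
  ],
)

```text
time: 39.35
tool_pos: [0.6532, -0.123, 0.1677]
tool_rot: [-3.141, 0.01, 3.105]
contact_force: [0.7, -0.7, -0.1]
opening: 0.0549
grip_force: 0.0
```

Run:
```python
from h import *
s=robot.observe();print(s['tool_pos'],s['tool_rot'],tl([.648,-.1285,.07]))
```

```text
[ 0.65322528 -0.12298596  0.16766988] [-3.14100701  0.00999462  3.10469935] [ 0.005  -0.0057  0.0977]
```

Request:
arm_command(
  moves=[
    [[0.003,-0.003,0.01],[0,0,0],0.055],
    [[0.003,-0.003,0.03],[0,0,0],0.055],
    [[0.003,-0.003,0.04],[0,0,0],0.055],
    [[0.003,-0.003,0.04],[0,0,0],0.055],
    [[0.003,-0.003,0.04],[0,0,0],0.055],
  ],
)

```text
time: 39.85
tool_pos: [0.6451, -0.1322, 0.1247]
tool_rot: [-3.142, 0.001, 3.097]
contact_force: [0.3, -0.1, 1.1]
opening: 0.055
grip_force: 0.0
```

Run:
```python
from h import *
s=robot.observe();print(s['tool_pos'],s['tool_rot'],tl([.648,-.1285,.07]))
```

```text
[ 0.64510452 -0.13215382  0.12465889] [-3.14150218e+00  6.19625961e-04  3.09701192e+00] [-0.0027  0.0038  0.0547]
```

Then correct, descend, and pinch the knob.

Request:
arm_command(
  moves=[
    [[-0.003,0.004,0.01],[0,0,0],0.055],
    [[-0.003,0.004,0.03],[0,0,0],0.055],
    [[-0.003,0.004,0.045],[0,0,0],0.055],
    [[-0.003,0.004,0.055],[0,0,0],0.055],
    [[-0.003,0.004,0.055],[0,0,0],0.055],
  ],
)

```text
time: 40.35
tool_pos: [0.6477, -0.1274, 0.0674]
tool_rot: [3.141, -0.002, 3.098]
contact_force: [0.7, -0.2, 0.1]
opening: 0.0549
grip_force: 0.0
```

Request:
arm_command(
  moves=[
    [[0,0,0],[0,0,0],0.02],
    [[0,0,0],[0,0,0],0.02],
    [[0,0,0],[0,0,0],0.02],
    [[0,0,0],[0,0,0],0.02],
    [[0,0,0],[0,0,0],0.02],
  ],
  squeeze=30,
)

```text
time: 40.85
tool_pos: [0.6487, -0.1277, 0.0696]
tool_rot: [-3.141, 0.001, 3.098]
contact_force: [-0.6, 1.6, 3.1]
opening: 0.0295
grip_force: 30.0
```

Request:
arm_command(
  moves=[
    [[0,0,0],[0,0,0],0.02],
    [[0,0,0],[0,0,0],0.02],
    [[0,0,0],[0,0,0],0.02],
    [[0,0,0],[0,0,0],0.02],
    [[0,0,0],[0,0,0],0.02],
  ],
  squeeze=50,
)

```text
time: 41.35
tool_pos: [0.6487, -0.1277, 0.0696]
tool_rot: [-3.141, 0.001, 3.098]
contact_force: [-1.1, 0.4, 5.2]
opening: 0.029
grip_force: 50.0
```

Request:
arm_command(
  moves=[
    [[0,0,-0.005],[0,0,0],0.02],
    [[0,0,-0.01],[0,0,0],0.02],
    [[0,0,-0.015],[0,0,0],0.02],
    [[0,0,-0.02],[0,0,0],0.02],
    [[0,0,-0.021],[0,0,0],0.02],
  ],
)

```text
time: 41.85
tool_pos: [0.6485, -0.1277, 0.089]
tool_rot: [3.141, -0.0, 3.098]
contact_force: [5.7, -1.3, -11.4]
opening: 0.029
grip_force: 50.0
```

Request:
arm_command(
  moves=[
    [[0,0.002,0],[0,0,0],0.02],
    [[0,0.004,0],[0,0,0],0.02],
    [[0,0.006,0],[0,0,0],0.02],
    [[0,0.008,0],[0,0,0],0.02],
    [[0,0.01,0],[0,0,0],0.02],
  ],
)

```text
time: 42.35
tool_pos: [0.6489, -0.1182, 0.0885]
tool_rot: [-3.141, -0.0, 3.098]
contact_force: [6.0, -2.6, -10.8]
opening: 0.0291
grip_force: 50.0
```

Request:
arm_command(
  moves=[
    [[0,0.005,0],[0,0,0],0.02],
    [[0,0.011,0],[0,0,0],0.02],
    [[0,0.017,0],[0,0,0],0.02],
    [[0,0.023,0],[0,0,0],0.02],
    [[0,0.028,0],[0,0,0],0.02],
  ],
)

```text
time: 42.85
tool_pos: [0.6502, -0.0901, 0.0886]
tool_rot: [-3.141, -0.0, 3.098]
contact_force: [6.2, -2.9, -9.7]
opening: 0.0291
grip_force: 50.0
```

Request:
arm_command(
  moves=[
    [[0,0.006,0],[0,0,0],0.02],
    [[0,0.012,0],[0,0,0],0.02],
    [[0,0.018,0],[0,0,0],0.02],
    [[0,0.024,0],[0,0,0],0.02],
    [[0,0.03,0],[0,0,0],0.02],
  ],
)

```text
time: 43.35
tool_pos: [0.6516, -0.0603, 0.0886]
tool_rot: [-3.141, 0.0, 3.097]
contact_force: [6.7, -3.0, -11.5]
opening: 0.0293
grip_force: 50.0
```

Request:
arm_command(
  moves=[
    [[0,0.006,0],[0,0,0],0.02],
    [[0,0.012,0],[0,0,0],0.02],
    [[0,0.017,0],[0,0,0],0.02],
    [[0,0.022,0],[0,0,0],0.02],
    [[0,0.026,0],[0,0,0],0.02],
  ],
)

```text
time: 43.85
tool_pos: [0.6528, -0.0342, 0.0886]
tool_rot: [-3.141, 0.0, 3.098]
contact_force: [6.7, -2.9, -9.9]
opening: 0.0291
grip_force: 50.0
```

Run:
```python
from h import *
s=robot.observe();p=s['tool_pos'];print(p,s['tool_rot'],s['contact_force'],"travel",np.dot(p[:2]-[.6487,-.1277],[.045,.999]))
```

```text
[ 0.65284177 -0.03422954  0.08861172] [-3.14088997e+00  1.78295380e-04  3.09766509e+00] [ 6.6822179  -2.92183038 -9.85703618] travel 0.0935633653321421
```

Request:
arm_command(
  moves=[
    [[0,0.004,0],[0,0,0],0.02],
    [[0,0.008,0],[0,0,0],0.02],
    [[0,0.012,0],[0,0,0],0.02],
    [[0,0.016,0],[0,0,0],0.02],
    [[0,0.016,0],[0,0,0],0.02],
  ],
)

```text
time: 44.35
tool_pos: [0.6536, -0.0176, 0.0886]
tool_rot: [3.141, 0.0, 3.098]
contact_force: [8.7, 1.3, -10.7]
opening: 0.029
grip_force: 50.0
```

Request:
arm_command(
  moves=[
    [[0,0,0],[0,0,0],0.045],
    [[0,0,0],[0,0,0],0.045],
    [[0,0,0],[0,0,0],0.045],
    [[0,0,0],[0,0,0],0.045],
    [[0,0,0],[0,0,0],0.045],
  ],
)

```text
time: 44.85
tool_pos: [0.6531, -0.0179, 0.0902]
tool_rot: [3.142, 0.0, 3.098]
contact_force: [-0.0, -0.3, 0.1]
opening: 0.0452
grip_force: 0.0
```

Run:
```python
from h import *
s=robot.observe();p=s['tool_pos'];print(p,s['contact_force'],s['opening'],"travel",np.dot(p[:2]-[.6487,-.1277],[.045,.999]))
```

```text
[ 0.65311825 -0.01785532  0.0901611 ] [-0.02022051 -0.30081973  0.08848765] 0.04523372736825487 travel 0.10993365984693952
```

Request:
arm_command(
  moves=[
    [[0,0,-0.03],[0,0,0],0.045],
    [[0,0,-0.07],[0,0,0],0.045],
    [[0,0,-0.11],[0,0,0],0.045],
    [[0,0,-0.13],[0,0,0],0.045],
    [[0.03,0,-0.13],[0,0,0],0.045],
  ],
)

```text
time: 45.35
tool_pos: [0.6266, -0.0171, 0.2237]
tool_rot: [-3.141, 0.01, 3.098]
contact_force: [-0.4, -0.1, 0.0]
opening: 0.0452
grip_force: 0.0
```

Request:
arm_command(
  moves=[
    [[0.03,0.025,0],[0,0,0],0.045],
    [[0.06,0.05,0],[0,0,0],0.045],
    [[0.09,0.08,0],[0,0,0],0.045],
    [[0.12,0.11,0],[0,0,0],0.045],
    [[0.15,0.14,0],[0,0,0],0.045],
  ],
)

```text
time: 45.85
tool_pos: [0.4781, 0.1309, 0.2202]
tool_rot: [3.141, 0.001, 3.097]
contact_force: [1.2, 0.7, -0.3]
opening: 0.045
grip_force: 0.0
```

Request:
arm_command(
  moves=[
    [[0.015,0.03,0],[0,0,0],0.045],
    [[0.03,0.06,0],[0,0,0],0.045],
    [[0.05,0.1,0],[0,0,0],0.045],
    [[0.05,0.14,0],[0,0,0],0.045],
    [[0.05,0.15,0],[0,0,0],0.045],
  ],
)

```text
time: 46.35
tool_pos: [0.4354, 0.2851, 0.2203]
tool_rot: [3.14, 0.001, 3.101]
contact_force: [-0.4, -0.6, -0.2]
opening: 0.0453
grip_force: 0.0
```

Run:
```python
from h import *
print(robot.observe()['tool_pos'])
u,v=proj("side",[.653,-.018,.08]).astype(int);print(u,v)
a=snap("side");b=snap("top");z=lambda i,k:cv2.resize(i,None,fx=k,fy=k,interpolation=cv2.INTER_CUBIC)
A=z(a[v-40:v+40,u-40:u+40],5);o=cv2.imread("pics/cmp2.png")[:,:390]
T=z(b[118:178,150:308],2.5)
C=np.zeros((150,790,3),np.uint8);C[:,:395]=T[:150]
cv2.imwrite("pics/fin.png",np.vstack([np.hstack([A,o]),C]))
P=lambda u,v,zz:ray("top",u,v,zz)
```

```text
[0.43543421 0.28514549 0.22031184]
264 156
```

View pics/fin.png

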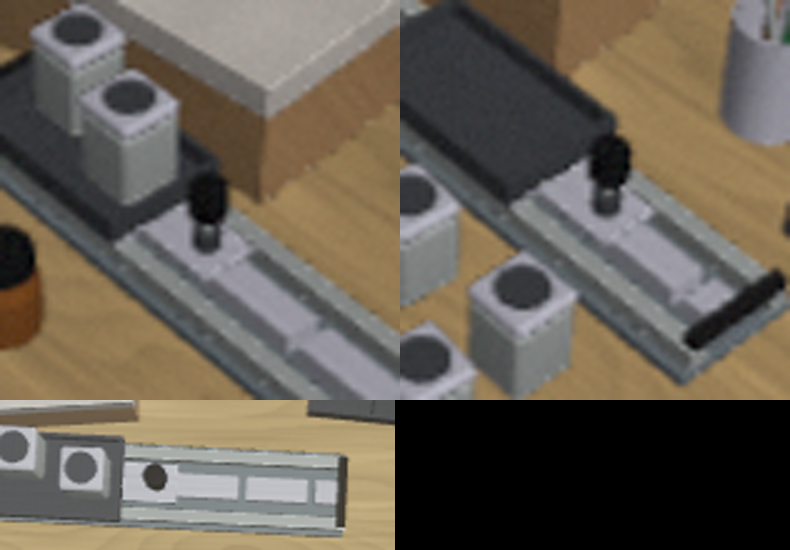

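The knob-to-collar spacing matches the locked reference (about 37 px here, 40 px when down, 55 px when up), so the plunger is in the dispatch hole. Both carrier tins stand in the tray and the arm is clear.

Run:
```python
from h import *
print(robot.hand_in())
```

```text
the job is handed in; nothing more can be done
None
```

I handed the job in with all six tins sorted (two full in the carrier tray, two part-used in the wooden tray, two empty in the deep bin), the carrier at the dispatch hole and its plunger down in the last camera view; hand-in returned no verdict.

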